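Bottles back behind the shelf rail, washed beakers onto the drying pegs

ROBOT

A 6-joint arm with a two-finger parallel gripper is mounted at the origin on the work surface. World frame = base frame: x ahead of the robot, y to its left, z up, the work surface at z = 0. Lengths are in m, angles in rad, forces in N, time in s.
With the tool pointing down it reaches from about 0.35 to 0.775 m from the base axis. Payload 7.3 kg.
Tool frame: the origin (TCP) lies at the very end of the fingers, on their centre line; the grasp point (between the pads) lies 19 mm behind it (robot.tcp_to_grasp is the distance from the TCP to the grasp point, in m); x points along the fingers, y is the direction in which the jaws open and shut, and the axes are right-handed (so a half turn about x gives the same grasp; the last joint's range is limited). The gripper opens to 92 mm and grips with 3 to 60 N. Pads are 19 mm wide; open, the fingers measure 130 mm over their backs; the gripper's body (75 mm by 190 mm) begins 47 mm behind the grasp point.
Start: joints at [1.151, 0.342, 1.524, -0, 1.275, -0.146], TCP at [0.142, 0.505, 0.227] pointing down, gripper open.
Joint ranges: [-2.53, 2.53], [-0.77, 2.02], [0.04, 2.7], [-1, 4.14], [0.28, 2.66], [-3.11, 3.11]. Speed limits (rad/s): [2.57, 2.57, 3.14, 3.14, 3.14, 3.14].

INTERFACE

Orientations are given as [roll, pitch, yaw] about the fixed x, y, z axes, in that order (R = Rz(yaw) Ry(pitch) Rx(roll)).
In Python, from cell import robot gives the robot as it stands.
- The arm moves only by the tool move_arm, never from a script. Its argument "increments" is a list of rows, each a list of 4 numbers: the shift along the tool's x, y, z normalised to -1 to 1, where 1 is 40 cm, then the turn about the tool's x normalised to -1 to 1, where 1 is 60 degrees. In form: [[dx, dy, dz, twist], ...]. A call has 1 to 5 rows; each row is the pose to reach, as a shift and turn from the pose commanded when the call began, along the tool's axes at that moment; what a row does not reach only later rows make up. A row lasts 1/8 s, in which the tool goes at most 62.5 mm and 10.7 degrees, less where a joint would pass 70% of its speed; a pose out of reach is approached as far as the arm can. A call with a number of a shift or a turn outside -1 to 1 is refused whole. A call with a gripper value outside its range is refused whole. "gripper" is the closure, from 0 (fully open) to 1 (shut), set as the call begins (left out, the last holds). The fingers move at their own pace and stop on an object; "squeeze" is the grip in N (left out, the last holds). Time passes only in rows, so rows that repeat a pose let the fingers close. It gives the time, the measured TCP pose, the force and the opening at its end, in the units of the state.
- robot.observe(): the state, without advancing time (a new reading comes with each control period).
- robot.read_camera(name): name is "scene" or "top" or "wrist"; returns the picture (480x640x3 uint8, red, green, blue); there is no depth.
- robot.camera_params(name): a dict with "fx", "fy", "cx", "cy" (pixels), "k1" (the pictures are not rectified: a ray, as slopes to the right and down, at radius r is drawn at 1 + k1 r^2 times it, then the intrinsics apply), "R" (3x3) and "t" (3): a world point X has camera coordinates R X + t; the wrist camera has in their place "tool_from_camera" (4x4, takes a point from camera to tool coordinates, whose origin is the TCP and whose axes are the tool frame's). Camera axes: x right, y down, z forward; pixel columns grow to the right and rows downward; lengths in m; the calibration is good to about 2 mm. A picture is of the moment at which its call begins: read the wrist's pose just before it. camera_params takes no time and is no camera call.
- robot.hand_in(): hands the job in, once; it reports no verdict.
The state is a dict: "time": time; "qpos": joint angles; "qvel": joint speeds; "joint_efforts": joint torques, N m; "tool_pos": TCP position; "tool_rot": TCP orientation; "contact_force": force on the tool from outside, world axes, zero at the start; "torque": the same for the moment, N m; "opening": finger opening in m.
Only numpy, scipy, OpenCV 4.12 (cv2) and the standard library are available. Lean on these libraries where they do the work, as an engineer would, in place of code of your own. Each camera call takes 0.05 s, during which the arm holds its last target.

TASK

Clear up the bench beside the water bath. Lift every stoppered reagent bottle from the mat over the rail of the bottle shelf and stand it upright on the board behind the rail, next to the jar already there, and turn every washed beaker lying in the wire cradle upside down onto a peg of its own on the drying stand, so that its rim rests on the deck. Set the beakers down without letting them fall, and leave the other things on the bench where they are.

Things in the scene. Friction and masses are not known exactly. Their poses are not given: they have to be found in the camera images.
- shelf: bottle shelf, fixed: white board, top 50 mm above the bench, end panels 115 mm high, 360 mm apart inside (along y). Rails of two 8 mm steel rods, one over the other, along y at x = -36 (front, to the robot) and +36 mm (back), tops 97 mm above the bench (47 over the board), 64 mm clear between them, open above. Origin on the bench under the board's middle; x from front rail to back rail
- stand: drying stand, fixed: a low grey plastic deck 300 x 110 mm, its top 18 mm above the bench, with three upright white pegs in a row along its x, 100 mm apart. Origin on the bench under the middle peg; x away from the robot. Stand and cradle lie side by side and may change places
- cradle: low steel wire draining cradle, fixed, 246 x 106 mm: three lanes (x = -80, 0, +80 mm), each two 6 mm rods along y, 26 mm apart, tops 19 mm above the bench; else open to the bench but for 6 mm wires lying on it at the ends (x = +-120 mm) and sides (y = +-50 mm). Origin on the bench under its middle; x away from the robot
- mat: thin grey rubber bench mat, fixed, 120 x 330 x 3 mm, on which the bottles stand; origin under its middle
- peg0 (a point): tip of peg 0 of the drying stand: 14 mm thick, conical top, tip 75 mm above the bench (57 mm above the deck)
- peg1 (a point): tip of peg 1 of the drying stand: 14 mm thick, conical top, tip 75 mm above the bench (57 mm above the deck)
- peg2 (a point): tip of peg 2 of the drying stand: 14 mm thick, conical top, tip 75 mm above the bench (57 mm above the deck)
- beaker0: washed tall-form glass beaker, 40 mm outside, 90 mm long, wall 2 mm (36 mm bore, 86 mm deep), 70 g, lying across the cradle in one of its lanes, axis about 35 mm above the bench, the open mouth to the right (-y). Origin on its axis at mid-length; x along the axis from the closed base to the mouth. May be absent
- beaker1: washed tall-form glass beaker, 40 mm outside, 90 mm long, wall 2 mm (36 mm bore, 86 mm deep), 70 g, lying across the cradle in one of its lanes, axis about 35 mm above the bench, the open mouth to the right (-y). Origin on its axis at mid-length; x along the axis from the closed base to the mouth. May be absent
- beaker2: washed tall-form glass beaker, 40 mm outside, 90 mm long, wall 2 mm (36 mm bore, 86 mm deep), 70 g, lying across the cradle in one of its lanes, axis about 35 mm above the bench, the open mouth to the right (-y). Origin on its axis at mid-length; x along the axis from the closed base to the mouth. May be absent
- bottle0: amber glass reagent bottle with a glass stopper and paper label, 100 mm high: round body 42 mm wide up to 48 mm, shoulder up to 59 mm, then a straight neck and stopper 24 mm wide from 59 to 100 mm; bottom-heavy, 90 to 180 g; origin at the centre of its underside, z up. Stands on the mat. May be absent
- bottle1: amber glass reagent bottle with a glass stopper and paper label, 100 mm high: round body 42 mm wide up to 48 mm, shoulder up to 59 mm, then a straight neck and stopper 24 mm wide from 59 to 100 mm; bottom-heavy, 90 to 180 g; origin at the centre of its underside, z up. Stands on the mat. May be absent
- bottle2: amber glass reagent bottle with a glass stopper and paper label, 100 mm high: round body 42 mm wide up to 48 mm, shoulder up to 59 mm, then a straight neck and stopper 24 mm wide from 59 to 100 mm; bottom-heavy, 90 to 180 g; origin at the centre of its underside, z up. Stands on the mat. May be absent
- bottle3: amber glass reagent bottle with a glass stopper and paper label, 100 mm high: round body 42 mm wide up to 48 mm, shoulder up to 59 mm, then a straight neck and stopper 24 mm wide from 59 to 100 mm; bottom-heavy, 90 to 180 g; origin at the centre of its underside, z up. Stands on the mat. May be absent
- bottle4: amber glass reagent bottle with a glass stopper and paper label, 100 mm high: round body 42 mm wide up to 48 mm, shoulder up to 59 mm, then a straight neck and stopper 24 mm wide from 59 to 100 mm; bottom-heavy, 90 to 180 g; origin at the centre of its underside, z up. Stands on the mat. May be absent
- jar: white-capped jar, 44 mm wide, 75 mm high, already standing on the shelf behind the rail, somewhere along it; belongs there. Origin at the centre of its underside
- flask: bystander: conical filter flask with a side arm, 84 mm wide, 145 mm high; origin at the centre of its underside
- dish: bystander: covered glass dish, 64 mm wide, 16 mm high; origin at the centre of its underside
- bung: bystander: brown rubber bung, 32 mm wide, 28 mm high; origin at the centre of its underside
- washbottle: bystander: white plastic bottle, 68 mm wide, 150 mm high; origin at the centre of its underside
- cover: bystander: steel water-bath cover with a knob, 96 mm wide, 25 mm high; origin at the centre of its underside
- spatula: bystander: double-ended steel lab spatula, 170 mm long, lying; origin near its middle, on the bench
Mind the look-alikes: they are no part of the job. Leave any black or blue look-alike of the beaker0 alone.

How it is judged:
By the outcome, as a careful person would: the job done as asked, in the order asked, and still so for the second after the job is handed in, with the robot touching nothing.
Of bottle0, bottle1, bottle2, bottle3, bottle4 only 4 to 5 are there at a start; the rules pass over those that are not, and their reading is None.
Of beaker0, beaker1, beaker2 only 2 to 3 are there at a start; the rules pass over those that are not, and their reading is None.
At some moment in a run one of bottle0, bottle1, bottle2, bottle3, bottle4 may be knocked a few centimetres aside while the robot is not near it.
It also fails if it takes over 208 s, if anything falls off the work surface, if the arm or the gripper's body presses on something with over 40 N, if the wrist force passes 120 N, or if a joint passes its speed limit or range.

## Working session

There is one attempt and no reset: what is moved stays moved. The work goes in short steps, Python scripts to look and compute and a tool call to move; the robot and the scene stay as the last step left them, time stands still between calls to the robot, and variables do not carry over. Pictures are saved under pics/ and viewed, and the job is handed in when it is done.

Besides the shell and the picture viewer there is one more tool, called after ">>>" as a command line: name --pt "numbers of a row" for each row, then --argument value for the rest. move_arm: Moves the arm, as the interface text tells. Its arguments: {"type":"object","properties":{"increments":{"type":"array","items":{"type":"array","items":{"type":"number"}}},"gripper":{"type":"number"},"squeeze":{"type":"number"}},"required":["increments"]}

```bash
ls; mkdir -p pics; python3 - <<'E'
from cell import robot
import cv2
s=robot.observe();print(s)
for n in ['scene','top']:
    cv2.imwrite(f'pics/{n}0.png',robot.read_camera(n)[:,:,::-1]);print(n,robot.camera_params(n))
print(robot.camera_params('wrist'))
print(robot.tcp_to_grasp)
E
```

```text
pics
{'time': 0.0, 'qpos': array([ 1.15099162e+00,  3.42692382e-01,  1.52501960e+00,  3.06230534e-05,
        1.27534613e+00, -1.45978859e-01]), 'qvel': array([-5.71396264e-04,  3.72847851e-04, -5.88113760e-04,  8.37612619e-05,
       -1.17940033e-04,  8.65990478e-05]), 'joint_efforts': array([-3.27432990e-04, -4.31254399e+01, -2.44220710e+01,  7.16917310e-02,
        5.59974660e-02, -1.02032270e-04]), 'tool_pos': array([0.14176652, 0.50509096, 0.22605979]), 'tool_rot': array([-1.73675468,  1.56933057, -2.01058946]), 'contact_force': array([ 0.36987761,  0.87619905, -0.28721001]), 'torque': array([ 0.02778221, -0.02741701, -0.01717194]), 'opening': 0.09173431905876814}
scene {'fx': 446.294261491278, 'fy': 446.294261491278, 'cx': 319.0103513610152, 'cy': 239.36604985874175, 'k1': -0.09146438525966646, 'R': array([[ 0.51970353,  0.85433854, -0.00372811],
       [ 0.54894039, -0.33726386, -0.76479902],
       [-0.65465463,  0.39542224, -0.64425815]]), 't': array([-0.24367459, -0.25039848,  1.50862041])}
top {'fx': 490.07390352634843, 'fy': 490.07390352634843, 'cx': 321.16258494736456, 'cy': 236.95626345583685, 'k1': 0.015607581274824518, 'R': array([[ 0.01192983, -0.99968233, -0.02220187],
       [-0.98961381, -0.00862286, -0.14349272],
       [ 0.1432557 ,  0.02368312, -0.9894023 ]]), 't': array([-0.04497304,  0.51644411,  1.01538544])}
{'fx': 352.74053127377124, 'fy': 352.74053127377124, 'cx': 320.6122736254445, 'cy': 239.87181608472673, 'k1': -0.028281511166413708, 'tool_from_camera': array([[-6.28765670e-04, -3.03548986e-01,  9.52815626e-01,
        -1.58445460e-01],
       [ 9.99999410e-01, -1.03442187e-03,  3.30355191e-04,
         8.37804389e-04],
       [ 8.85334343e-04,  9.52815272e-01,  3.03549458e-01,
        -8.21831303e-02],
       [ 0.00000000e+00,  0.00000000e+00,  0.00000000e+00,
         1.00000000e+00]])}
0.0188
```

View pics/scene0.png

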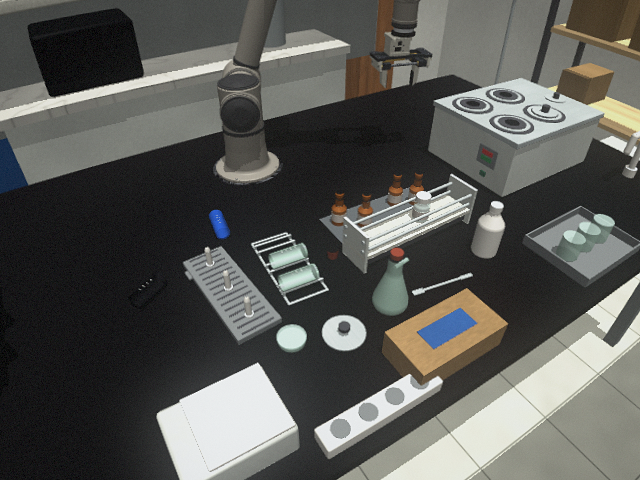

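View pics/top0.png

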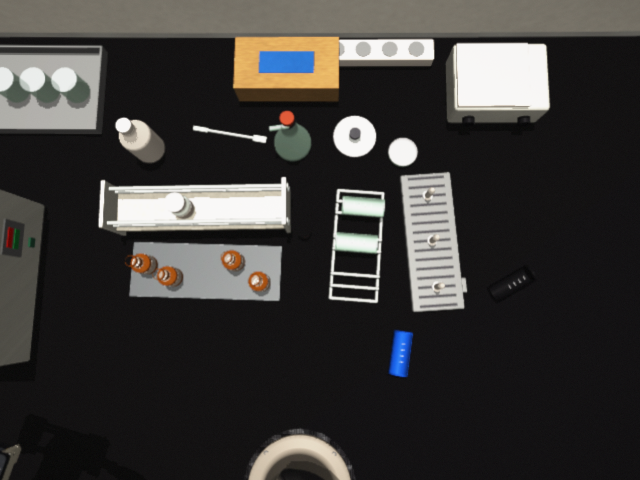

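The scene shows four amber bottles on the mat (top view: 143,263; 168,275; 232,260; 259,281). Two pale green glass beakers lie in the cradle (top: 362,206 and 357,243), and the jar is on the shelf (179,205). The black object (511,283) and the blue one (401,353) are look-alikes, and the three beakers in the grey tray at the upper left aren't in the cradle, so I'll leave all of these alone. I'll enlarge the work area next.

```bash
cat > h.py <<'E'
import numpy as np, cv2
from scipy.spatial.transform import Rotation as Ro
from cell import robot
def px2ray(name,uv):
    p=robot.camera_params(name)
    K=np.array([[p['fx'],0,p['cx']],[0,p['fy'],p['cy']],[0,0,1]])
    d=np.array([p['k1'],0,0,0,0.])
    n=cv2.undistortPoints(np.array([[uv]],float),K,d)[0,0]
    r=np.array([n[0],n[1],1.])
    if name=='wrist':
        s=robot.observe(); T=p['tool_from_camera']; Rt=Ro.from_euler('xyz',s['tool_rot']).as_matrix()
        o=Rt@T[:3,3]+s['tool_pos']; return o,Rt@T[:3,:3]@r
    R=np.array(p['R']);t=np.array(p['t'])
    return -R.T@t, R.T@r
def onz(name,uv,z):
    o,d=px2ray(name,uv); return o+d*(z-o[2])/d[2]
def proj(name,X):
    p=robot.camera_params(name); R=np.array(p['R']);t=np.array(p['t'])
    c=R@np.array(X)+t; a=c[:2]/c[2]; a=a*(1+p['k1']*(a@a)); return a*p['fx']+[p['cx'],p['cy']]
def snap(name,fn):
    im=robot.read_camera(name)[:,:,::-1].copy(); cv2.imwrite('pics/'+fn+'.png',im); return im
def crop(im,x0,y0,x1,y1,s,fn):
    cv2.imwrite('pics/'+fn+'.png',cv2.resize(im[y0:y1,x0:x1],None,fx=s,fy=s,interpolation=cv2.INTER_CUBIC))
def go(target,yawjaw=None,tag=''):
    """increments (tool axes, normalised) to bring TCP to target; yawjaw = world angle of jaw axis (mod pi)"""
    s=robot.observe();R=Ro.from_euler('xyz',s['tool_rot']).as_matrix()
    d=R.T@(np.array(target)-s['tool_pos'])/0.4
    tw=0
    if yawjaw is not None:
        cur=np.arctan2(R[1,1],R[0,1]); e=(yawjaw-cur+np.pi/2)%np.pi-np.pi/2
        tw=-e/np.deg2rad(60)   # tool x is down
    print(tag,'inc',np.round(d,4),'twist',round(tw,3),'mm',np.round(d*400,1))
def st():
    s=robot.observe();R=Ro.from_euler('xyz',s['tool_rot']).as_matrix()
    print('t',round(s['time'],2),'pos',np.round(s['tool_pos'],4),'jaw',np.round(np.rad2deg(np.arctan2(R[1,1],R[0,1])),1),'F',np.round(s['contact_force'],1),'open',round(s['opening'],4),'q',np.round(s['qpos'],2))
    return s,R
E
python3 - <<'E'
from h import *
im=cv2.imread('pics/top0.png'); crop(im,95,165,295,310,4,'c1'); crop(im,320,165,475,320,3.8,'c2')
s,R=st();print(np.round(R,3))
E
```

```text
t 0.1 pos [0.1418 0.5051 0.2261] jaw 74.3 F [ 0.4 -0.9  0.1] open 0.0917 q [ 1.15  0.34  1.52  0.    1.28 -0.15]
[[-0.001  0.27   0.963]
 [-0.001  0.963 -0.27 ]
 [-1.    -0.001 -0.   ]]
```

View pics/c1.png

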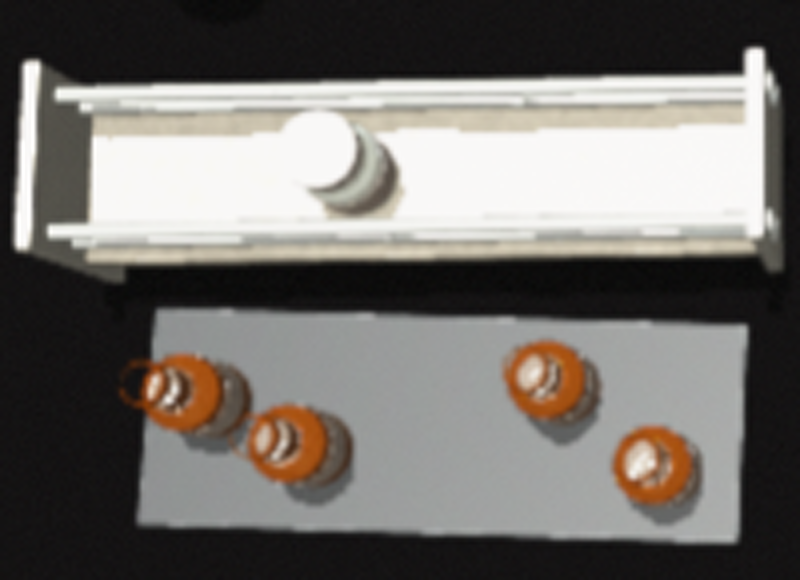

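View pics/c2.png

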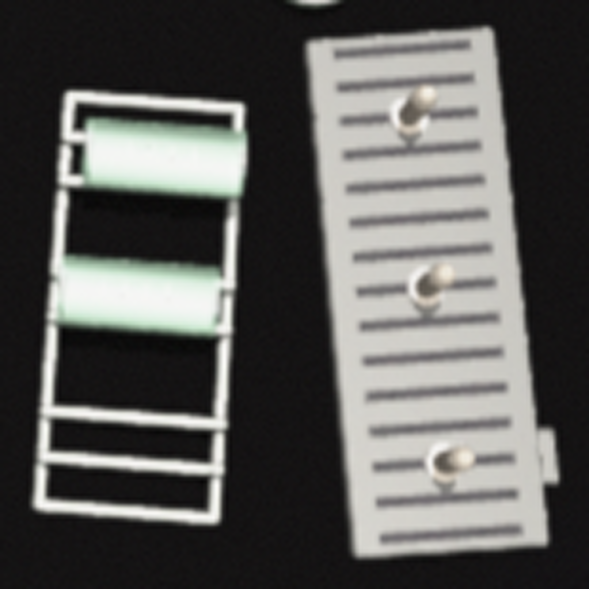

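The crop confirms four bottles: shoulder discs in the crop at (186,392), (290,443), (547,380) and (653,466). It also shows two beakers in the far and middle lanes, with the near lane empty, and three free pegs. Next I'll turn these into positions.

```bash
cat >> h.py <<'E'
def bottles(im,zmat=0.003,y0=235,y1=310,x0=110,x1=300,verbose=True):
    hsv=cv2.cvtColor(im,cv2.COLOR_BGR2HSV)
    m=cv2.inRange(hsv,(4,150,130),(16,255,255)); M=np.zeros_like(m);M[y0:y1,x0:x1]=m[y0:y1,x0:x1]
    M=cv2.morphologyEx(M,cv2.MORPH_CLOSE,np.ones((7,7)));M=cv2.morphologyEx(M,cv2.MORPH_OPEN,cv2.getStructuringElement(cv2.MORPH_ELLIPSE,(9,9)))
    out=[]
    for c in cv2.findContours(M,cv2.RETR_EXTERNAL,cv2.CHAIN_APPROX_NONE)[0]:
        if cv2.contourArea(c)<120: continue
        (u,v),r=cv2.minEnclosingCircle(c); P=onz('top',(u,v),zmat+0.05)
        out.append(P); 
        if verbose: print('bottle px',round(u,1),round(v,1),'r',round(r,1),'->',np.round(P[:2],4))
    return out
E
python3 - <<'E'
from h import *
im=cv2.imread('pics/top0.png')
c1=lambda u,v:(95+(u+.5)/4-.5,165+(v+.5)/4-.5)
c2=lambda u,v:(320+(u+.5)/3.8-.5,165+(v+.5)/3.8-.5)
B=bottles(im)
for b in B: print('stopper top proj crop', (proj('top',[b[0],b[1],.103])-[95,165])*4+1.5, proj('scene',[b[0],b[1],.103]))
print('ring0',onz('top',c1(138,382),.103))
print('mat corners')
for p in [(155,310),(747,325),(738,542),(138,524)]: print(onz('top',c1(*p),.003))
print('panel tops')
for p in [(33,62),(22,248),(755,50),(755,235)]: print(onz('top',c1(*p),.115))
print('front rail top ends');
for p in [(50,232),(750,225)]: print(onz('top',c1(*p),.097))
for p in [(58,93),(750,80)]: print(onz('top',c1(*p),.097))
print('jar',onz('top',c1(318,152),.125))
print('pegs')
for p in [(425,97),(441,273),(461,459)]: print(onz('top',c2(*p),.075))
print('peg bases')
for p in [(410,118),(427,292),(443,466)]: print(onz('top',c2(*p),.018))
print('deck corners')
for p in [(307,42),(493,28),(547,543),(355,556)]: print(onz('top',c2(*p),.018))
print('beakers L(base) R(mouth) centre ends')
for p in [(85,152),(244,164),(58,289),(222,300)]: print(onz('top',c2(*p),.035))
print('cradle corner'); 
for p in [(66,96),(240,107),(216,520),(38,508)]: print(onz('top',c2(*p),.003))
print('lane rods')
for p in [(45,412),(225,424),(40,457),(223,468)]: print(onz('top',c2(*p),.017))
E
```

```text
bottle px 166.7 275.3 r 9.6 -> [0.4304 0.2835]
stopper top proj crop [254.93691811 436.01030284] [396.43362534 173.55634234]
ring0 [0.45688954 0.34415795 0.103     ]
mat corners
[0.50649149 0.37935414 0.003     ]
[0.50104453 0.04906055 0.003     ]
[0.38188592 0.05113794 0.003     ]
[0.38816134 0.38065703 0.003     ]
panel tops
[0.61844116 0.4038343  0.115     ]
[0.52262317 0.40214794 0.115     ]
[0.62725267 0.03645759 0.115     ]
[0.53229404 0.03428817 0.115     ]
front rail top ends
[0.53395793 0.39713342 0.097     ]
[0.54054182 0.03880382 0.097     ]
[0.60681316 0.39838967 0.097     ]
[0.61625295 0.04056184 0.097     ]
jar [0.57077074 0.25257594 0.125     ]
pegs
[ 0.61190656 -0.26935597  0.075     ]
[ 0.51439693 -0.27601864  0.075     ]
[ 0.41426498 -0.28442771  0.075     ]
peg bases
[ 0.61337073 -0.27212613  0.018     ]
[ 0.5117876  -0.27986311  0.018     ]
[ 0.41295475 -0.28676621  0.018     ]
deck corners
[ 0.65833202 -0.21324352  0.018     ]
[ 0.66725217 -0.32112249  0.018     ]
[ 0.3707927  -0.34353273  0.018     ]
[ 0.36220489 -0.23667633  0.018     ]
beakers L(base) R(mouth) centre ends
[ 0.58836779 -0.08395326  0.035     ]
[ 0.58203758 -0.17439262  0.035     ]
[ 0.50930514 -0.06917562  0.035     ]
[ 0.50387391 -0.16155026  0.035     ]
cradle corner
[ 0.62886551 -0.07312794  0.003     ]
[ 0.62286888 -0.17562247  0.003     ]
[ 0.38144832 -0.16048636  0.003     ]
[ 0.38704747 -0.05886606  0.003     ]
lane rods
[ 0.44103676 -0.06241469  0.017     ]
[ 0.43530528 -0.16457779  0.017     ]
[ 0.41548945 -0.05980494  0.017     ]
[ 0.41044295 -0.16331957  0.017     ]
```

Geometry matches the given sizes: mat 330×119, peg pitch 100, rails 72–75, and beaker length 91. I still need to fix the bottle mask.

```bash
python3 - <<'E'
from h import *
im=cv2.imread('pics/top0.png');hsv=cv2.cvtColor(im,cv2.COLOR_BGR2HSV)
for p in [(143,268),(167,281),(236,264),(262,286)]: print(hsv[p[1],p[0]])
E
sed -i 's/(4,150,130),(16,255,255)/(3,150,100),(16,255,255)/; s/(7,7)/(5,5)/; s/ELLIPSE,(9,9)/ELLIPSE,(7,7)/' h.py
python3 - <<'E'
from h import *
im=cv2.imread('pics/top0.png')
B=bottles(im)
print([np.round((proj('top',[b[0],b[1],.053])-[95,165])*4+1.5) for b in B])
E
```

```text
[ 13 218 166]
[ 12 194 176]
[ 13 228 162]
[ 13 225 162]
[]
```

```bash
python3 - <<'E'
s=open('h.py').read()
i=s.index("    M=cv2.morphologyEx(M,cv2.MORPH_CLOSE"); j=s.index("    out=[]\n")
s=s[:i]+"""    M=cv2.morphologyEx(M,cv2.MORPH_CLOSE,np.ones((3,3)))
    F=np.zeros_like(M); cv2.drawContours(F,cv2.findContours(M,cv2.RETR_EXTERNAL,cv2.CHAIN_APPROX_NONE)[0],-1,255,-1)
    M=cv2.morphologyEx(F,cv2.MORPH_OPEN,cv2.getStructuringElement(cv2.MORPH_ELLIPSE,(11,11)))
"""+s[j:]
open('h.py','w').write(s)
from h import *
im=cv2.imread('pics/top0.png')
B=bottles(im)
print([np.round((proj('top',[b[0],b[1],.053])-[95,165])*4+1.5) for b in B])
go([B[0][0],B[0][1],.2],np.deg2rad(-1.2))
E
```

```text
bottle px 257.9 281.0 r 9.4 -> [0.4203 0.0913]
bottle px 167.0 275.6 r 9.7 -> [0.4298 0.2829]
bottle px 140.0 262.5 r 10.1 -> [0.4567 0.3417]
bottle px 231.2 259.6 r 9.5 -> [0.4647 0.149 ]
[array([653., 466.]), array([290., 444.]), array([182., 391.]), array([546., 380.])]
 inc [ 0.0662 -0.8077  0.9501] twist 1.259 mm [  26.5 -323.1  380. ]
```

```bash
python3 - <<'E'
from h import *
go([.4575,.340,.2],np.deg2rad(-1.2))
E
```

```text
inc [ 0.0654 -0.1839  0.8715] twist 1.259 mm [ 26.1 -73.6 348.6]
```

>>> move_arm --pt "0.0 -0.03 0.14 0.17" --pt "0.0 -0.06 0.28 0.34" --pt "0.02 -0.1 0.45 0.51" --pt "0.04 -0.14 0.65 0.68" --pt "0.065 -0.184 0.8715 0.85" --gripper 0.4 --squeeze 20

```text
time: 0.72
tool_pos: [0.4098, 0.3642, 0.2063]
tool_rot: [-1.929, 1.57, -3.099]
contact_force: [-0.5, 1.1, 0.1]
opening: 0.0554
```

```bash
python3 - <<'E'
from h import *
st(); go([.4575,.340,.2],np.deg2rad(-1.2))
E
```

```text
t 0.72 pos [0.4098 0.3642 0.2063] jaw 23.0 F [-0.5  1.1  0.1] open 0.0554 q [0.59 0.4  1.49 0.   1.25 0.19]
 inc [0.0157 0.0861 0.1023] twist 0.403 mm [ 6.3 34.5 40.9]
```

>>> move_arm --pt "0 0 0 0.17" --pt "0 0 0 0.34" --pt "0 0 0 0.41" --pt "0 0 0 0.41"

```text
time: 1.23
tool_pos: [0.4082, 0.3653, 0.2063]
tool_rot: [-1.017, 1.57, -2.61]
contact_force: [-0.2, 0.1, 0.4]
opening: 0.0549
```

```bash
python3 - <<'E'
from h import *
st(); go([.4575,.340,.2],np.deg2rad(-1.2))
im=snap('wrist','w1');t=snap('top','t1');bottles(t)
E
```

```text
t 1.23 pos [0.4082 0.3653 0.2063] jaw -1.3 F [-0.2  0.1  0.4] open 0.0549 q [0.59 0.4  1.49 0.   1.25 0.61]
 inc [0.0158 0.1246 0.0605] twist -0.001 mm [ 6.3 49.8 24.2]
bottle px 257.9 281.0 r 9.4 -> [0.4203 0.0913]
bottle px 166.5 275.0 r 10.0 -> [0.4308 0.284 ]
bottle px 140.0 262.5 r 10.1 -> [0.4567 0.3417]
bottle px 231.2 259.6 r 9.5 -> [0.4647 0.149 ]
```

View pics/w1.png

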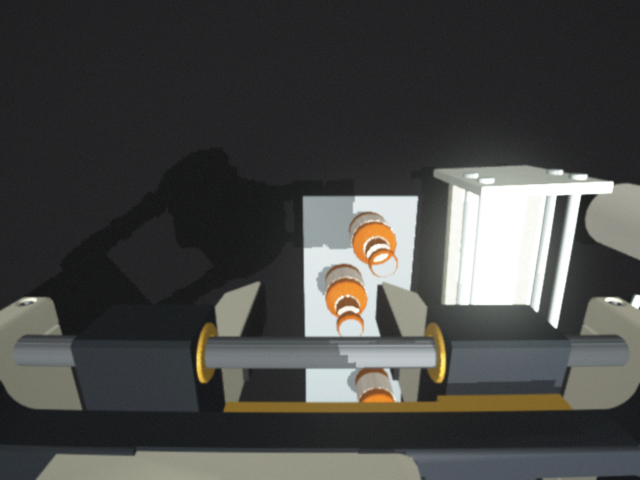

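The wrist view shows the leftmost bottle (stopper ring at 384,262) and the next one (351,323). I'll compare both against the top-camera positions.

```bash
python3 - <<'E'
from h import *
for p in [(384,262),(351,323)]: print(onz('wrist',p,.103))
for p in [(373,240),(346,297)]: print(onz('wrist',p,.053))
go([.456,.3415,.2],np.deg2rad(-1.2))
go([.456,.3415,.07],np.deg2rad(-1.2))
E
```

```text
[0.45878819 0.34584065 0.103     ]
[0.43279783 0.29121752 0.103     ]
[0.45699774 0.34830781 0.053     ]
[0.43194829 0.2902277  0.053     ]
 inc [0.0162 0.1207 0.0573] twist 0.0 mm [ 6.5 48.3 22.9]
 inc [0.3412 0.1208 0.0573] twist 0.0 mm [136.5  48.3  22.9]
```

>>> move_arm --pt "0.016 0.12 0.055 0" --pt "0.12 0.12 0.055 0" --pt "0.24 0.12 0.055 0" --pt "0.335 0.12 0.055 0" --pt "0.335 0.12 0.055 0"

```text
time: 1.95
tool_pos: [0.454, 0.3414, 0.0701]
tool_rot: [-1.047, 1.564, -2.639]
contact_force: [-0.5, 0.2, 0.7]
opening: 0.055
```

>>> move_arm --pt "0 0 0 0" --pt "0 0 0 0" --pt "0 0 0 0" --gripper 1

```text
time: 2.33
tool_pos: [0.4565, 0.3428, 0.0741]
tool_rot: [2.128, 1.568, 0.535]
contact_force: [0.4, 0.3, -0.3]
opening: 0.03
```

```bash
python3 - <<'E'
from h import *
st();
t=snap('top','t2');bottles(t); crop(t,95,165,295,310,4,'c3')
E
```

```text
t 2.33 pos [0.4565 0.3428 0.0741] jaw -1.3 F [ 0.4  0.3 -0.3] open 0.03 q [0.51 0.58 1.59 0.   0.97 0.53]
bottle px 257.9 281.0 r 9.4 -> [0.4203 0.0913]
bottle px 166.5 275.5 r 10.1 -> [0.4299 0.284 ]
bottle px 231.2 259.6 r 9.5 -> [0.4647 0.149 ]
```

View pics/c3.png

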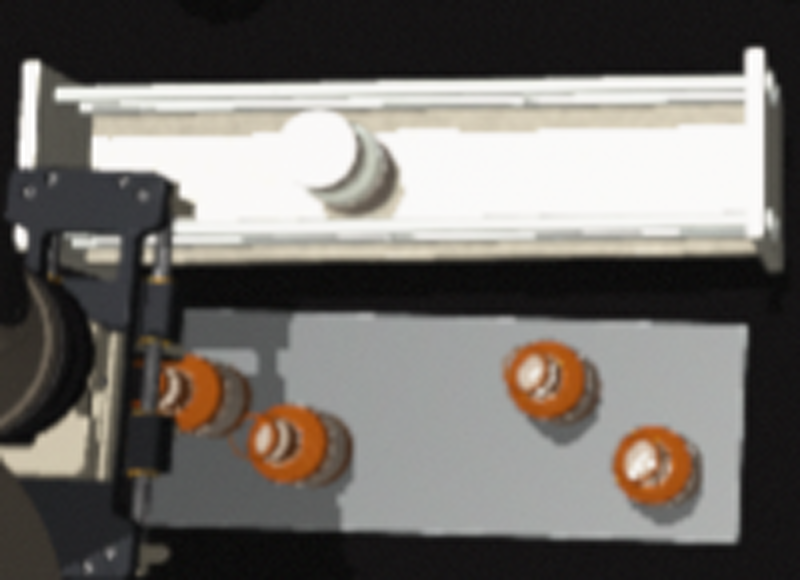

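>>> move_arm --pt "0 0 0 0" --pt "0 0 0 0" --pt "-0.08 0 0 0" --pt "-0.2 0 0 0" --pt "-0.3 0 0 0" --gripper 1

```text
time: 3.0
tool_pos: [0.4555, 0.3423, 0.1938]
tool_rot: [-1.176, 1.57, -2.769]
contact_force: [0.5, -0.4, -2.1]
opening: 0.0235
```

```bash
python3 - <<'E'
from h import *
st(); go([.572,.325,.192],np.deg2rad(-1.2)); go([.572,.325,.122],np.deg2rad(-1.2));snap('wrist','w2')
E
```

```text
t 3.0 pos [0.4555 0.3423 0.1938] jaw -1.3 F [ 0.5 -0.4 -2.1] open 0.0235 q [0.51 0.45 1.45 0.   1.24 0.53]
 inc [0.0042 0.2921 0.0366] twist -0.001 mm [  1.7 116.8  14.6]
 inc [0.1792 0.2922 0.0366] twist -0.001 mm [ 71.7 116.9  14.6]
```

View pics/w2.png

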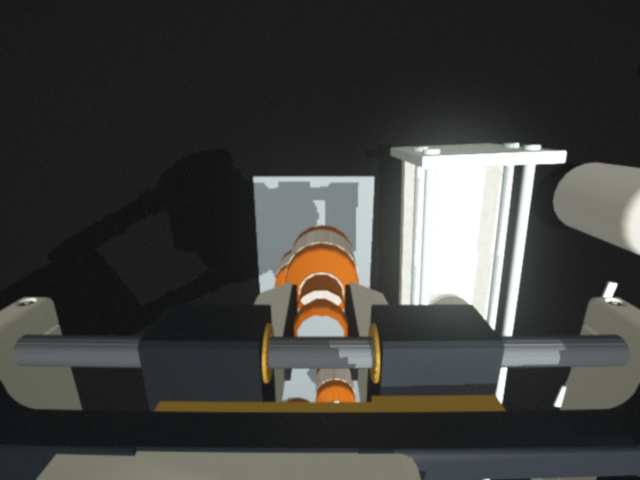

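>>> move_arm --pt "0 0.08 0.01 0" --pt "0 0.2 0.025 0" --pt "0 0.292 0.037 0" --pt "0 0.292 0.037 0" --pt "0.06 0.292 0.037 0"

```text
time: 3.68
tool_pos: [0.5726, 0.3253, 0.1693]
tool_rot: [2.174, 1.568, 0.58]
contact_force: [0.7, 0.1, -2.6]
opening: 0.0236
```

```bash
python3 - <<'E'
from h import *
st(); go([.572,.325,.1225],np.deg2rad(-1.2))
E
```

```text
t 3.67 pos [0.5726 0.3253 0.1693] jaw -1.3 F [ 0.7  0.1 -2.6] open 0.0236 q [0.4  0.63 1.2  0.   1.3  0.42]
 inc [ 0.1171 -0.0018  0.0009] twist -0.002 mm [46.8 -0.7  0.4]
```

>>> move_arm --pt "0.06 0 0 0" --pt "0.1 0 0 0" --pt "0.115 0 0 0" --pt "0.119 0 0 0"

```text
time: 4.18
tool_pos: [0.5722, 0.3252, 0.1213]
tool_rot: [2.275, 1.57, 0.682]
contact_force: [-0.6, 0.3, -0.6]
opening: 0.0234
```

```bash
python3 - <<'E'
from h import *
st(); t=snap('scene','s2'); crop(t,310,140,510,290,4,'s2c')
E
```

```text
t 4.17 pos [0.5722 0.3252 0.1213] jaw -1.3 F [-0.6  0.3 -0.6] open 0.0234 q [0.4  0.67 1.26 0.   1.2  0.42]
```

View pics/s2c.png

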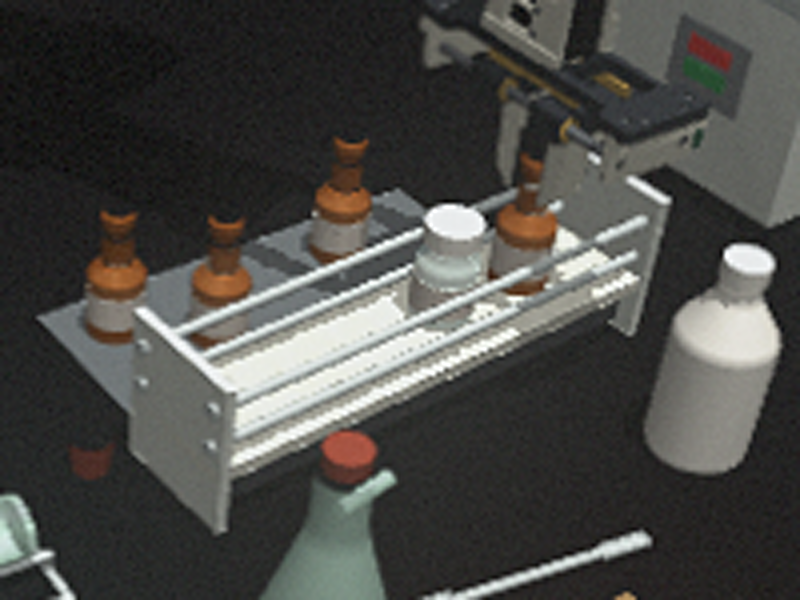

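The bottle stands upright on the board and the force dropped to about 0, so it is resting there. Releasing it now, then on to the next bottle.

>>> move_arm --pt "0 0 0 0" --pt "0 0 0 0" --pt "0 0 0 0" --pt "-0.1 0 0 0" --pt "-0.2 0 0 0" --gripper 0.4

```text
time: 4.85
tool_pos: [0.5721, 0.3249, 0.2019]
tool_rot: [-1.212, 1.57, -2.806]
contact_force: [0.3, 0.5, -0.4]
opening: 0.0551
```

```bash
python3 - <<'E'
from h import *
st(); t=snap('top','t4');bottles(t); go([.431,.286,.2],np.deg2rad(-1.2));go([.431,.286,.073],np.deg2rad(-1.2)); crop(t,95,165,295,310,4,'c4')
E
```

```text
t 4.85 pos [0.5721 0.3249 0.2019] jaw -1.3 F [ 0.3  0.5 -0.4] open 0.0551 q [0.4  0.61 1.15 0.   1.38 0.42]
bottle px 257.9 281.0 r 9.4 -> [0.4203 0.0913]
bottle px 166.5 275.5 r 10.1 -> [0.4299 0.284 ]
bottle px 231.2 259.6 r 9.5 -> [0.4647 0.149 ]
 inc [ 0.0186 -0.3562  0.1078] twist -0.001 mm [   7.4 -142.5   43.1]
 inc [ 0.336  -0.359   0.1091] twist -0.001 mm [ 134.4 -143.6   43.6]
```

View pics/c4.png

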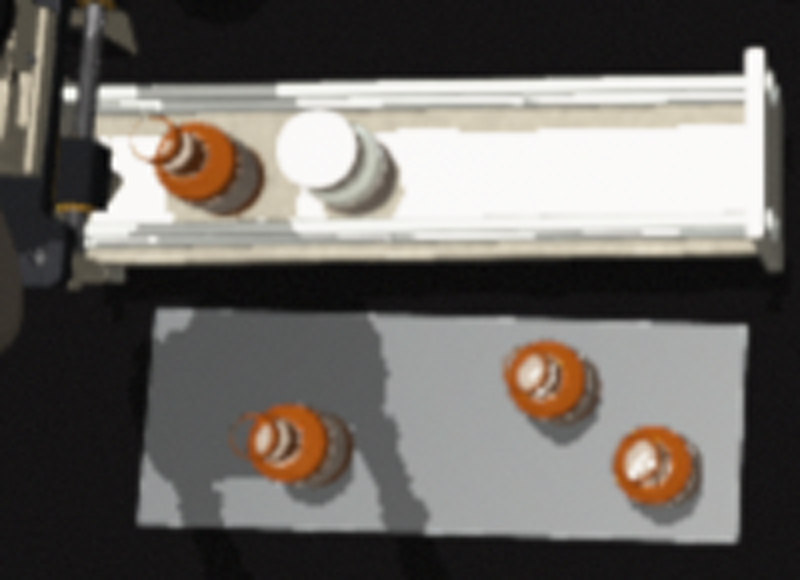

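Bottle 1 stands on the shelf left of the jar, and the other three haven't moved. Next is the bottle at crop (290,443), the only one near that spot.

>>> move_arm --pt "0 -0.14 0.04 0" --pt "0 -0.28 0.08 0" --pt "0.02 -0.359 0.108 0" --pt "0.08 -0.359 0.108 0" --pt "0.2 -0.359 0.108 0"

```text
time: 5.52
tool_pos: [0.4291, 0.2858, 0.1226]
tool_rot: [2.044, 1.564, 0.45]
contact_force: [1.0, 0.9, -0.8]
opening: 0.0554
```

```bash
python3 - <<'E'
from h import *
st(); go([.431,.286,.073],np.deg2rad(-1.2))
E
```

```text
t 5.53 pos [0.4291 0.2858 0.1226] jaw -1.3 F [ 1.   0.9 -0.8] open 0.0554 q [0.44 0.43 1.7  0.   1.   0.46]
 inc [ 0.124   0.004  -0.0002] twist -0.001 mm [49.6  1.6 -0.1]
```

>>> move_arm --pt "0.1 0 0 0" --pt "0.12 0 0 0" --pt "0.12 0 0 0"

```text
time: 5.9
tool_pos: [0.4282, 0.2852, 0.0737]
tool_rot: [2.137, 1.57, 0.544]
contact_force: [0.3, 0.6, 0.4]
opening: 0.0547
```

>>> move_arm --pt "0 0 0 0" --pt "0 0 0 0" --pt "0 0 0 0" --pt "0 0 0 0" --pt "0 0 0 0" --gripper 1

```text
time: 6.52
tool_pos: [0.428, 0.2851, 0.0734]
tool_rot: [2.093, 1.57, 0.5]
contact_force: [0.7, -0.5, 3.2]
opening: 0.0235
```

>>> move_arm --pt "-0.08 0 0 0" --pt "-0.2 0 0 0" --pt "-0.3 0 0 0" --pt "-0.3 0 0 0"

```text
time: 7.02
tool_pos: [0.4291, 0.2857, 0.1959]
tool_rot: [2.047, 1.565, 0.454]
contact_force: [-0.9, 0.5, -1.2]
opening: 0.0233
```

```bash
python3 - <<'E'
from h import *
st(); go([.575,.19,.195],np.deg2rad(-1.2));go([.575,.19,.122],np.deg2rad(-1.2))
E
```

```text
t 7.03 pos [0.4291 0.2857 0.1959] jaw -1.3 F [-0.9  0.5 -1.2] open 0.0233 q [0.44 0.35 1.6  0.   1.18 0.46]
 inc [0.0036 0.3701 0.2311] twist -0.001 mm [  1.4 148.   92.4]
 inc [0.1861 0.3691 0.2316] twist -0.001 mm [ 74.4 147.6  92.7]
```

>>> move_arm --pt "0 0.06 0.08 0" --pt "0 0.15 0.18 0" --pt "0 0.26 0.2315 0" --pt "0 0.3695 0.2315 0" --pt "0 0.3695 0.2315 0"

```text
time: 7.65
tool_pos: [0.5748, 0.188, 0.1902]
tool_rot: [-1.334, 1.568, -2.929]
contact_force: [0.3, -0.1, -2.3]
opening: 0.0237
```

```bash
python3 - <<'E'
from h import *
st(); go([.575,.19,.1215],np.deg2rad(-1.2))
E
```

```text
t 7.65 pos [0.5748 0.188  0.1902] jaw -1.4 F [ 0.3 -0.1 -2.3] open 0.0237 q [ 0.19  0.52  1.35 -0.    1.28  0.21]
 inc [ 0.1718  0.0009 -0.0052] twist -0.003 mm [68.7  0.4 -2.1]
```

>>> move_arm --pt "0.06 0 0 0" --pt "0.12 0 0 0" --pt "0.155 0 0 0" --pt "0.172 0 0 0" --pt "0.172 0 0 0"

```text
time: 8.28
tool_pos: [0.5732, 0.1892, 0.1242]
tool_rot: [-1.577, 1.57, 3.113]
contact_force: [0.7, 0.1, -1.7]
opening: 0.0238
```

```bash
python3 - <<'E'
from h import *
st(); t=snap('scene','s3'); crop(t,310,140,510,290,4,'s3c')
E
```

```text
t 8.28 pos [0.5732 0.1892 0.1242] jaw -1.3 F [ 0.7  0.1 -1.7] open 0.0238 q [0.19 0.58 1.44 0.   1.13 0.21]
```

View pics/s3c.png

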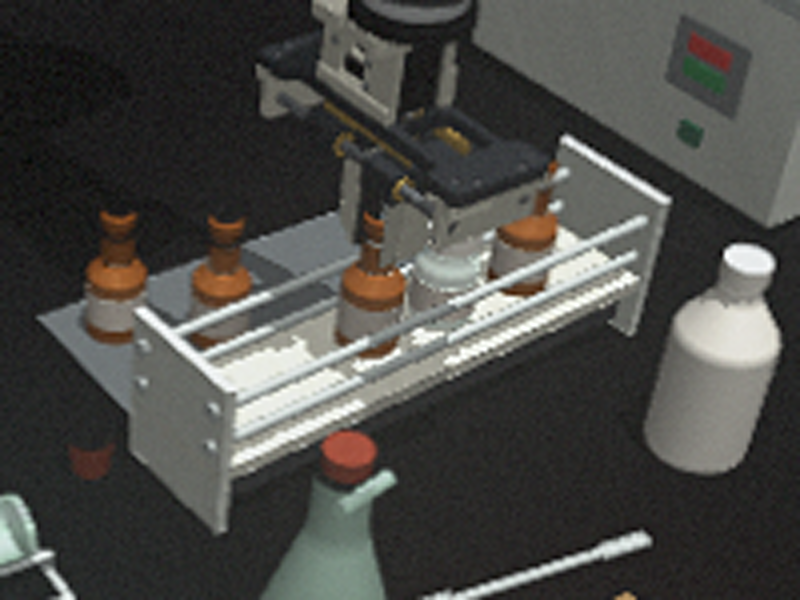

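Upright, with 3–4 mm still to go. I'll lower it, release, and lift away.

>>> move_arm --pt "0.005 0 0 0" --pt "0.0085 0 0 0" --pt "0.0085 0 0 0"

```text
time: 8.7
tool_pos: [0.5734, 0.1891, 0.121]
tool_rot: [2.08, 1.571, 0.487]
contact_force: [0.1, -0.2, -2.5]
opening: 0.0235
```

>>> move_arm --pt "0 0 0 0" --pt "0 0 0 0" --pt "0 0 0 0" --pt "-0.1 0 0 0" --pt "-0.2 0 0 0" --gripper 0.4

```text
time: 9.32
tool_pos: [0.5732, 0.1891, 0.2016]
tool_rot: [-1.448, 1.57, -3.041]
contact_force: [0.3, -0.3, -0.4]
opening: 0.055
```

```bash
python3 - <<'E'
from h import *
st(); t=snap('top','t5');B=bottles(t); go([.464,.1505,.2],np.deg2rad(-1.2));go([.464,.1505,.073],np.deg2rad(-1.2)); crop(t,95,165,295,310,4,'c5')
E
```

```text
t 9.32 pos [0.5732 0.1891 0.2016] jaw -1.3 F [ 0.3 -0.3 -0.4] open 0.055 q [0.19 0.51 1.33 0.   1.3  0.21]
bottle px 257.7 281.0 r 9.5 -> [0.4203 0.0917]
bottle px 231.1 259.2 r 9.9 -> [0.4655 0.1492]
 inc [ 0.0174 -0.2771  0.1041] twist -0.001 mm [   7.  -110.9   41.6]
 inc [ 0.3349 -0.28    0.1047] twist -0.001 mm [ 134.  -112.    41.9]
```

View pics/c5.png

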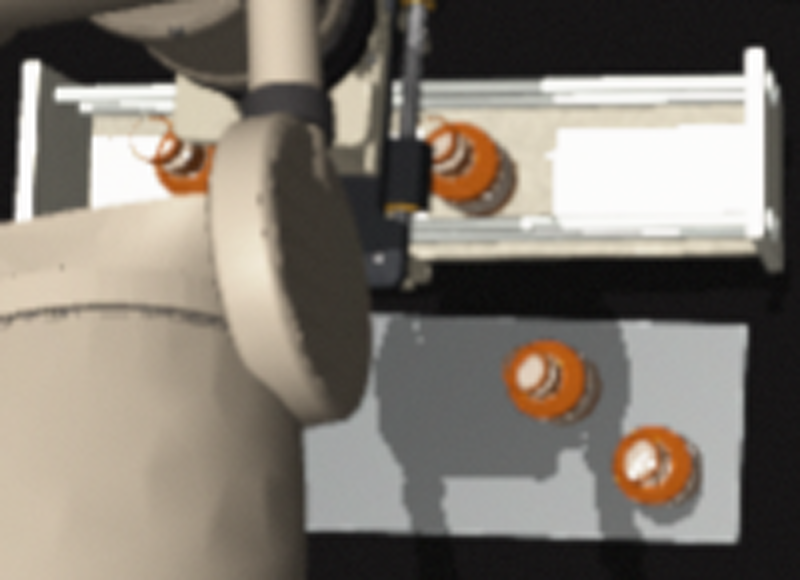

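Two bottles stand on the shelf. Next is the one at crop (547,380).

>>> move_arm --pt "0 -0.14 0.05 0" --pt "0 -0.25 0.09 0" --pt "0.02 -0.275 0.1045 0" --pt "0.1 -0.275 0.1045 0" --pt "0.2 -0.275 0.1045 0"

```text
time: 10.0
tool_pos: [0.4632, 0.1498, 0.1211]
tool_rot: [1.765, 1.567, 0.172]
contact_force: [0.4, 0.2, 0.2]
opening: 0.0553
```

```bash
python3 - <<'E'
from h import *
st(); go([.465,.1505,.073],np.deg2rad(-1.2))
E
```

```text
t 10.0 pos [0.4632 0.1498 0.1211] jaw -1.3 F [0.4 0.2 0.2] open 0.0553 q [0.16 0.39 1.78 0.   0.97 0.18]
 inc [ 0.1202  0.004  -0.0016] twist -0.002 mm [48.1  1.6 -0.7]
```

>>> move_arm --pt "0.1 0.004 0 0" --pt "0.119 0.004 0 0" --pt "0.119 0.004 0 0"

```text
time: 10.38
tool_pos: [0.4644, 0.1498, 0.0738]
tool_rot: [2.172, 1.571, 0.579]
contact_force: [-0.7, 0.6, 0.2]
opening: 0.0549
```

>>> move_arm --pt "0 0 0 0" --pt "0 0 0 0" --pt "0 0 0 0" --pt "0 0 0 0" --pt "0 0 0 0" --gripper 1

```text
time: 11.0
tool_pos: [0.4644, 0.1498, 0.0736]
tool_rot: [1.826, 1.57, 0.233]
contact_force: [1.3, -0.3, 3.4]
opening: 0.0233
```

>>> move_arm --pt "-0.08 0 0 0" --pt "-0.2 0 0 0" --pt "-0.3 0 0 0" --pt "-0.3 0 0 0"

```text
time: 11.5
tool_pos: [0.4655, 0.15, 0.1959]
tool_rot: [1.764, 1.565, 0.171]
contact_force: [0.2, -0.4, -2.2]
opening: 0.0234
```

```bash
python3 - <<'E'
from h import *
st(); go([.5755,.135,.195],np.deg2rad(-1.2))
E
```

```text
t 11.5 pos [0.4655 0.15   0.1959] jaw -1.3 F [ 0.2 -0.4 -2.2] open 0.0234 q [0.15 0.3  1.67 0.   1.16 0.18]
 inc [0.0038 0.2756 0.0314] twist -0.001 mm [  1.5 110.3  12.6]
```

>>> move_arm --pt "0 0.08 0.01 0" --pt "0 0.19 0.031 0" --pt "0 0.2755 0.0315 0" --pt "0 0.2755 0.0315 0" --pt "0.08 0.2755 0.0315 0"

```text
time: 12.12
tool_pos: [0.5743, 0.1348, 0.1613]
tool_rot: [1.808, 1.569, 0.214]
contact_force: [-0.2, 1.0, -2.4]
opening: 0.0235
```

```bash
python3 - <<'E'
from h import *
st(); go([.5755,.135,.1208],np.deg2rad(-1.2))
E
```

```text
t 12.12 pos [0.5743 0.1348 0.1613] jaw -1.3 F [-0.2  1.  -2.4] open 0.0235 q [0.1  0.51 1.44 0.   1.19 0.12]
 inc [ 0.1012  0.0029 -0.0005] twist -0.001 mm [40.5  1.1 -0.2]
```

>>> move_arm --pt "0.05 0 0 0" --pt "0.085 0 0 0" --pt "0.104 0 0 0" --pt "0.104 0 0 0" --pt "0.104 0 0 0"

```text
time: 12.75
tool_pos: [0.574, 0.1347, 0.12]
tool_rot: [1.823, 1.57, 0.23]
contact_force: [0.4, -0.3, -1.5]
opening: 0.0234
```

```bash
python3 - <<'E'
from h import *
st(); t=snap('scene','s4'); crop(t,310,140,510,290,4,'s4c')
E
```

```text
t 12.75 pos [0.574  0.1347 0.12  ] jaw -1.3 F [ 0.4 -0.3 -1.5] open 0.0234 q [0.1  0.56 1.49 0.   1.1  0.12]
```

View pics/s4c.png

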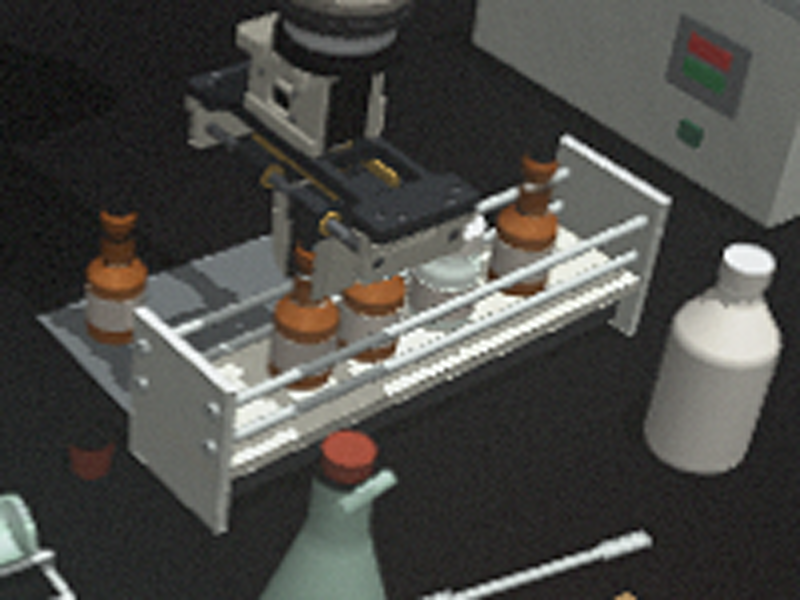

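>>> move_arm --pt "0.003 0 0 0" --pt "0.003 0 0 0"

```text
time: 13.05
tool_pos: [0.5742, 0.1348, 0.1198]
tool_rot: [1.785, 1.57, 0.191]
contact_force: [-2.4, 0.1, 7.6]
opening: 0.0235
```

>>> move_arm --pt "0 0 0 0" --pt "0 0 0 0" --pt "0 0 0 0" --pt "-0.1 0 0 0" --pt "-0.2 0 0 0" --gripper 0.4

```text
time: 13.68
tool_pos: [0.5737, 0.1346, 0.1989]
tool_rot: [-1.507, 1.569, -3.1]
contact_force: [0.7, -0.4, 0.2]
opening: 0.0551
```

```bash
python3 - <<'E'
from h import *
st(); t=snap('top','t6');B=bottles(t); go([.4203,.092,.2],np.deg2rad(-1.2)); crop(t,95,165,295,310,4,'c6')
E
```

```text
t 13.68 pos [0.5737 0.1346 0.1989] jaw -1.3 F [ 0.7 -0.4  0.2] open 0.0551 q [0.1  0.48 1.38 0.   1.28 0.12]
bottle px 257.8 280.8 r 9.5 -> [0.4208 0.0915]
 inc [ 0.0097 -0.3877  0.1162] twist -0.001 mm [   3.9 -155.1   46.5]
```

View pics/c6.png

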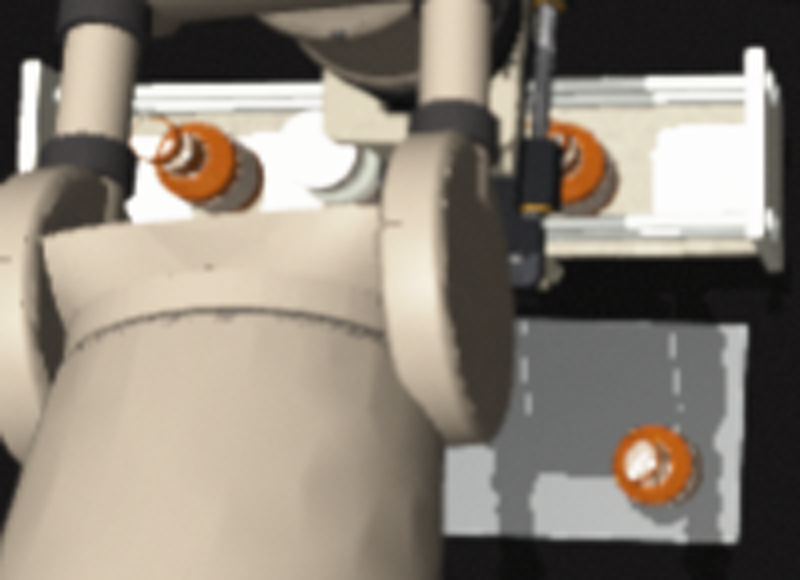

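Three bottles are placed. The last one is at crop (653,466).

>>> move_arm --pt "0 -0.14 0.04 0" --pt "0 -0.28 0.09 0" --pt "0.01 -0.387 0.1162 0" --pt "0.06 -0.387 0.1162 0" --pt "0.18 -0.387 0.1162 0"

```text
time: 14.35
tool_pos: [0.4199, 0.0917, 0.1276]
tool_rot: [1.642, 1.564, 0.048]
contact_force: [0.9, -0.1, -0.9]
opening: 0.0549
```

```bash
python3 - <<'E'
from h import *
st(); go([.4205,.092,.073],np.deg2rad(-1.2)); t=snap('top','t7');B=bottles(t)
E
```

```text
t 14.35 pos [0.4199 0.0917 0.1276] jaw -1.3 F [ 0.9 -0.1 -0.9] open 0.0549 q [0.04 0.29 1.92 0.   0.93 0.06]
 inc [ 0.1366  0.0005 -0.0008] twist -0.002 mm [54.6  0.2 -0.3]
```

>>> move_arm --pt "0.1 0.002 0 0" --pt "0.134 0.002 0 0" --pt "0.134 0.002 0 0"

```text
time: 14.78
tool_pos: [0.4185, 0.0917, 0.0725]
tool_rot: [-1.549, 1.569, 3.141]
contact_force: [0.3, -0.4, -0.1]
opening: 0.0549
```

>>> move_arm --pt "0 0 0 0" --pt "0 0 0 0" --pt "0 0 0 0" --pt "0 0 0 0" --pt "0 0 0 0" --gripper 1

```text
time: 15.4
tool_pos: [0.4193, 0.0917, 0.0732]
tool_rot: [1.774, 1.57, 0.181]
contact_force: [-0.1, 0.3, 2.9]
opening: 0.0234
```

>>> move_arm --pt "-0.08 0 0 0" --pt "-0.2 0 0 0" --pt "-0.3 0 0 0" --pt "-0.3 0 0 0"

```text
time: 15.9
tool_pos: [0.4205, 0.0918, 0.1953]
tool_rot: [1.649, 1.565, 0.056]
contact_force: [0.1, -0.0, -1.6]
opening: 0.0235
```

```bash
python3 - <<'E'
from h import *
st(); go([.577,.081,.195],np.deg2rad(-1.2))
E
```

```text
t 15.9 pos [0.4205 0.0918 0.1953] jaw -1.3 F [ 0.1 -0.  -1.6] open 0.0235 q [0.04 0.2  1.82 0.   1.12 0.06]
 inc [0.0031 0.3919 0.0182] twist -0.001 mm [  1.2 156.7   7.3]
```

>>> move_arm --pt "0 0.08 0.005 0" --pt "0 0.2 0.018 0" --pt "0 0.31 0.018 0" --pt "0 0.391 0.018 0" --pt "0 0.391 0.018 0"

```text
time: 16.52
tool_pos: [0.5758, 0.0806, 0.1901]
tool_rot: [-1.556, 1.568, 3.133]
contact_force: [-0.8, -0.3, -1.2]
opening: 0.0237
```

```bash
python3 - <<'E'
from h import *
st(); go([.577,.081,.1205],np.deg2rad(-1.2))
E
```

```text
t 16.52 pos [0.5758 0.0806 0.1901] jaw -1.3 F [-0.8 -0.3 -1.2] open 0.0237 q [0.01 0.48 1.42 0.   1.25 0.03]
 inc [ 0.1741  0.0035 -0.001 ] twist -0.002 mm [69.6  1.4 -0.4]
```

>>> move_arm --pt "0.06 0.003 0 0" --pt "0.12 0.003 0 0" --pt "0.165 0.003 0 0" --pt "0.184 0.003 0 0" --pt "0.184 0.003 0 0"

```text
time: 17.15
tool_pos: [0.5751, 0.0811, 0.1192]
tool_rot: [-1.604, 1.569, 3.086]
contact_force: [-1.2, -0.0, 1.2]
opening: 0.0234
```

```bash
python3 - <<'E'
from h import *
st(); t=snap('scene','s5'); crop(t,310,140,510,290,4,'s5c')
E
```

```text
t 17.15 pos [0.5751 0.0811 0.1192] jaw -1.3 F [-1.2 -0.   1.2] open 0.0234 q [0.01 0.55 1.51 0.   1.09 0.03]
```

View pics/s5c.png

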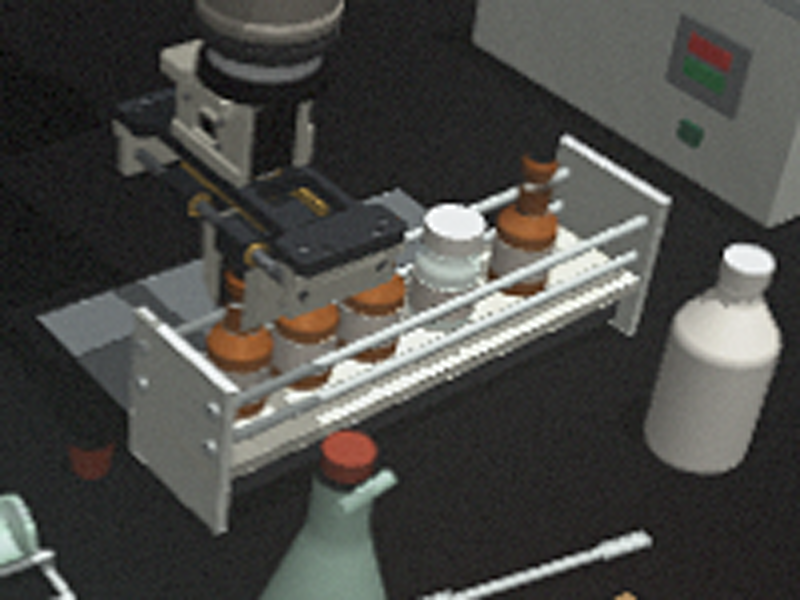

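>>> move_arm --pt "0 0 0 0" --pt "0 0 0 0" --pt "0 0 0 0" --pt "-0.1 0 0 0" --pt "-0.22 0 0 0" --gripper 0.4

```text
time: 17.82
tool_pos: [0.5758, 0.0809, 0.2074]
tool_rot: [-1.57, 1.568, 3.119]
contact_force: [0.4, -0.2, 0.1]
opening: 0.0551
```

```bash
python3 - <<'E'
from h import *
st(); go([.40,-.02,.205],np.deg2rad(-3.6)); 
E
```

```text
t 17.82 pos [0.5758 0.0809 0.2074] jaw -1.3 F [ 0.4 -0.2  0.1] open 0.0551 q [0.01 0.46 1.39 0.   1.29 0.03]
 inc [ 0.0071 -0.4337  0.262 ] twist 0.038 mm [   2.8 -173.5  104.8]
```

>>> move_arm --pt "0 -0.13 0.08 0.038" --pt "0 -0.26 0.16 0.038" --pt "0 -0.39 0.24 0.038" --pt "0 -0.43 0.262 0.038" --pt "0 -0.43 0.262 0.038"

```text
time: 18.45
tool_pos: [0.4022, -0.0204, 0.2079]
tool_rot: [1.576, 1.569, -0.059]
contact_force: [1.3, 0.7, 0.4]
opening: 0.055
```

```bash
python3 - <<'E'
from h import *
st(); t=snap('top','t8'); crop(t,95,165,475,320,2.1,'c8'); snap('wrist','w8')
E
```

```text
t 18.45 pos [ 0.4022 -0.0204  0.2079] jaw -3.7 F [1.3 0.7 0.4] open 0.055 q [-0.24  0.13  1.86  0.    1.15 -0.18]
```

View pics/c8.png

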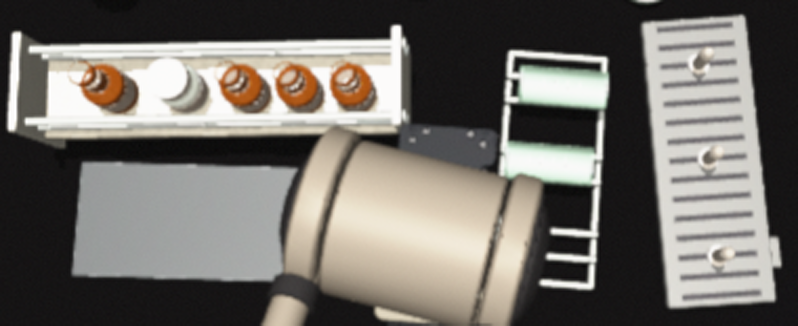

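View pics/w8.png

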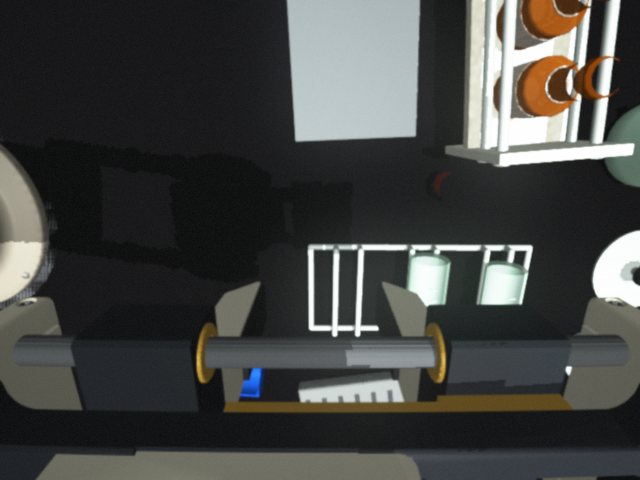

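All four bottles stand on the shelf with the jar, and the mat is empty. The two beakers are in the middle and far lanes, mouths towards the stand (-y). I'll refine the middle beaker's base end using an enlarged wrist crop.

```bash
python3 - <<'E'
from h import *
im=cv2.imread('pics/w8.png'); crop(im,300,230,550,320,3.2,'w8c')
t=cv2.imread('pics/t8.png'); crop(t,325,180,400,270,6,'t8c')
E
```

```text
(no output)
```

View pics/w8c.png

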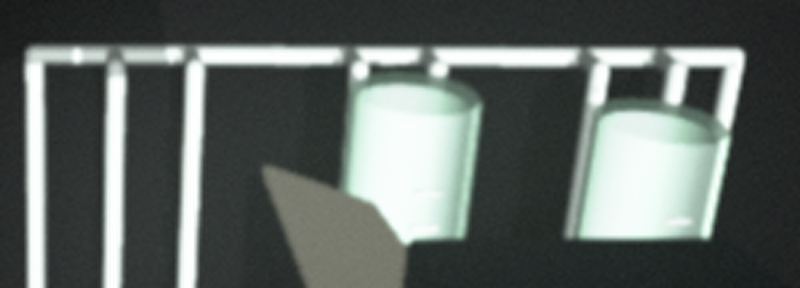

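View pics/t8c.png

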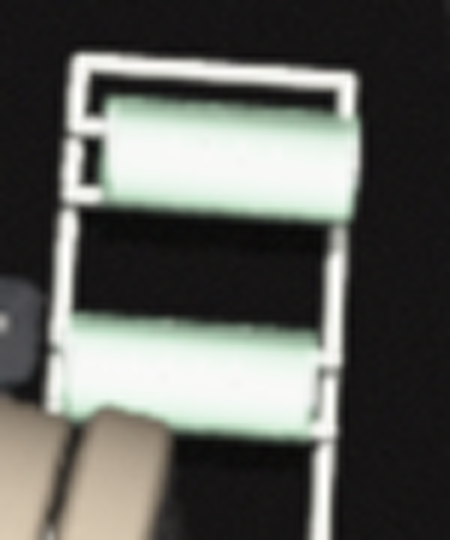

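```bash
python3 - <<'E'
from h import *
# tool unchanged since w8
f=lambda u,v:(300+(u+.5)/3.2-.5,230+(v+.5)/3.2-.5)
print('mid',onz('wrist',f(418,115),.055),onz('wrist',f(416,76),.015),onz('wrist',f(417,96),.035))
print('far',onz('wrist',f(660,138),.055),onz('wrist',f(662,102),.015),onz('wrist',f(661,120),.035))
g=lambda u,v:(325+(u+.5)/6-.5,180+(v+.5)/6-.5)
print('top mid',onz('top',g(68,370),.035),onz('top',g(318,385),.035)); print('top far',onz('top',g(105,155),.035),onz('top',g(356,168),.035))
E
```

```text
mid [ 0.50567516 -0.06776338  0.055     ] [ 0.51697877 -0.07062572  0.015     ] [ 0.51136006 -0.06972409  0.035     ]
far [ 0.57915885 -0.08004791  0.055     ] [ 0.60040318 -0.08533191  0.015     ] [ 0.58979566 -0.08303138  0.035     ]
top mid [ 0.50809898 -0.07137769  0.035     ] [ 0.5034956  -0.16054692  0.035     ]
top far [ 0.5866325 -0.0841441  0.035    ] [ 0.58249304 -0.17455613  0.035     ]
```

Wrist and top views agree: mid-beaker base at (0.510,-0.070), far at (0.588,-0.084). I'll grip only about 7 mm of the base end with a light squeeze, so the mouth swings down under its weight.

```bash
python3 - <<'E'
from h import *
st(); go([.5095,-.068,.12],np.deg2rad(-3.4)); go([.5095,-.068,.018],np.deg2rad(-3.4))
E
```

```text
t 18.55 pos [ 0.4034 -0.0199  0.2077] jaw -3.6 F [0.7 0.8 0.1] open 0.0553 q [-0.24  0.14  1.86  0.    1.14 -0.18]
 inc [0.2196 0.2717 0.1035] twist -0.003 mm [ 87.8 108.7  41.4]
 inc [0.4746 0.2713 0.1036] twist -0.003 mm [189.8 108.5  41.4]
```

>>> move_arm --pt "0 0.13 0.05 0" --pt "0.06 0.2715 0.1035 0" --pt "0.18 0.2715 0.1035 0" --pt "0.24 0.2715 0.1035 0" --pt "0.24 0.2715 0.1035 0"

```text
time: 19.18
tool_pos: [0.5078, -0.0671, 0.109]
tool_rot: [-1.854, 1.566, 2.798]
contact_force: [-0.2, -0.4, -0.0]
opening: 0.055
```

```bash
python3 - <<'E'
from h import *
st(); go([.5095,-.068,.018],np.deg2rad(-3.4)); t=snap('wrist','w9')
E
```

```text
t 19.18 pos [ 0.5078 -0.0671  0.109 ] jaw -3.5 F [-0.2 -0.4 -0. ] open 0.055 q [-0.28  0.45  1.72  0.    0.98 -0.22]
 inc [0.2274 0.0055 0.0023] twist -0.002 mm [91.   2.2  0.9]
```

View pics/w9.png

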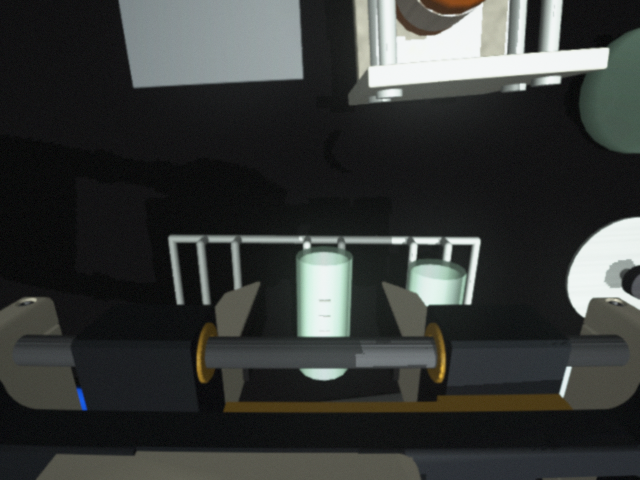

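>>> move_arm --pt "0.1 0.004 0.002 0" --pt "0.18 0.004 0.002 0" --pt "0.226 0.004 0.002 0" --pt "0.226 0.004 0.002 0"

```text
time: 19.73
tool_pos: [0.5101, -0.0687, 0.0211]
tool_rot: [2.283, 1.571, 0.651]
contact_force: [-0.3, 0.5, 0.1]
opening: 0.0552
```

```bash
python3 - <<'E'
from h import *
st(); t=snap('wrist','w10'); t=snap('top','t10'); crop(t,325,180,400,270,6,'t10c')
E
```

```text
t 19.73 pos [ 0.5101 -0.0687  0.0211] jaw -3.5 F [-0.3  0.5  0.1] open 0.0552 q [-0.28  0.58  1.79  0.    0.77 -0.22]
```

View pics/w10.png

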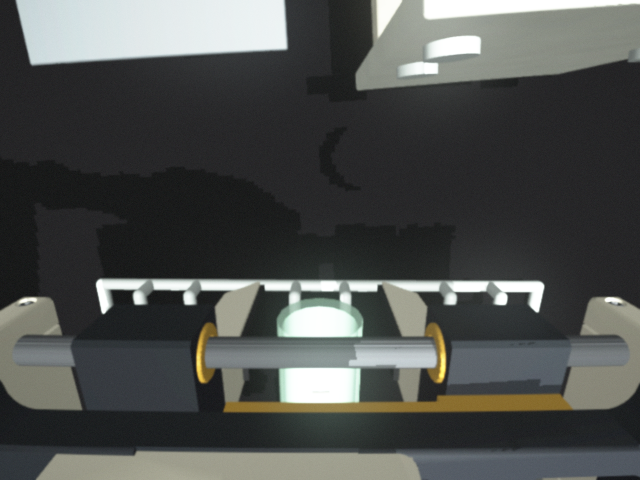

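View pics/t10c.png

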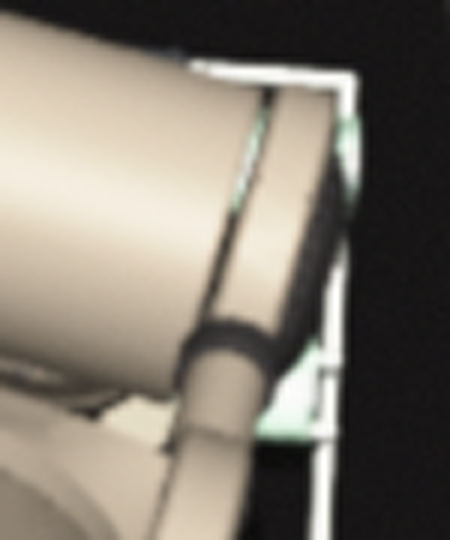

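>>> move_arm --pt "0.005 0 0 0" --pt "0.005 0 0 0" --pt "0.005 0 0 0" --pt "0.005 0 0 0" --pt "0.005 0 0 0" --gripper 1 --squeeze 4

```text
time: 20.45
tool_pos: [0.5097, -0.069, 0.0193]
tool_rot: [1.504, 1.57, -0.129]
contact_force: [-0.4, -0.2, 4.6]
opening: 0.0401
```

>>> move_arm --pt "0 0 0 0" --pt "-0.015 0 0 0" --pt "-0.03 0 0.001 0" --pt "-0.045 0 0.003 0" --pt "-0.06 0 0.006 0"

```text
time: 21.08
tool_pos: [0.5093, -0.0714, 0.0433]
tool_rot: [2.413, 1.571, 0.78]
contact_force: [0.6, -0.2, -1.0]
opening: 0.0401
```

```bash
python3 - <<'E'
from h import *
st(); t=snap('wrist','w11'); t=snap('scene','s11'); crop(t,180,180,380,330,4,'s11c')
E
```

```text
t 21.07 pos [ 0.5093 -0.0714  0.0433] jaw -3.6 F [ 0.6 -0.2 -1. ] open 0.0401 q [-0.29  0.55  1.78  0.    0.82 -0.23]
```

View pics/s11c.png

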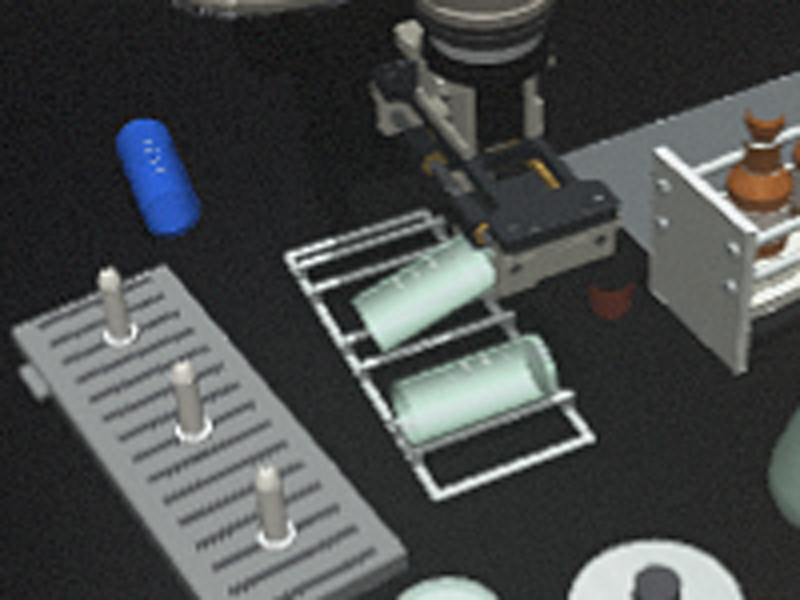

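View pics/w11.png

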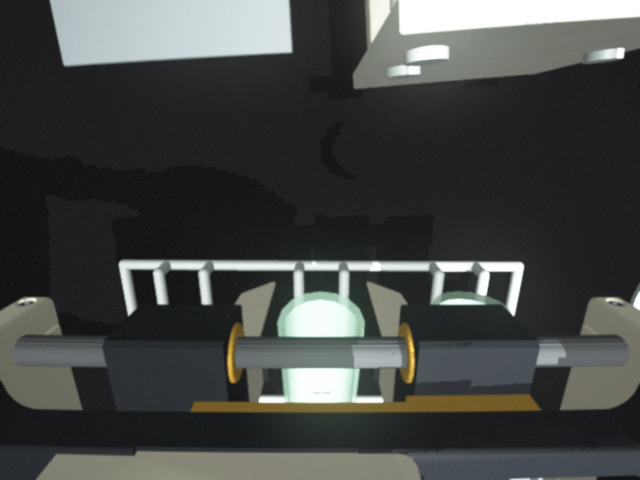

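It tilts mouth-down as planned, about 17°. I'll keep lifting along the arc.

>>> move_arm --pt "-0.025 0 0.01 0" --pt "-0.05 0 0.025 0" --pt "-0.07 0 0.04 0" --pt "-0.088 0 0.058 0" --pt "-0.1 0 0.075 0"

```text
time: 21.8
tool_pos: [0.5075, -0.1019, 0.0834]
tool_rot: [1.443, 1.57, -0.191]
contact_force: [0.2, 0.4, -0.8]
opening: 0.0397
```

>>> move_arm --pt "-0.01 0 0.01 0" --pt "-0.022 0 0.03 0" --pt "-0.035 0 0.05 0" --pt "-0.05 0 0.065 0" --pt "-0.07 0 0.08 0"

```text
time: 22.42
tool_pos: [0.5053, -0.1336, 0.1112]
tool_rot: [-2.198, 1.57, 2.452]
contact_force: [0.6, 0.3, -0.2]
opening: 0.0402
```

```bash
python3 - <<'E'
from h import *
st(); t=snap('wrist','w12'); t=snap('scene','s12'); crop(t,180,180,380,330,4,'s12c')
E
```

```text
t 22.43 pos [ 0.5053 -0.1336  0.1112] jaw -3.6 F [ 0.6  0.3 -0.2] open 0.0402 q [-0.41  0.46  1.69  0.    0.99 -0.34]
```

View pics/s12c.png

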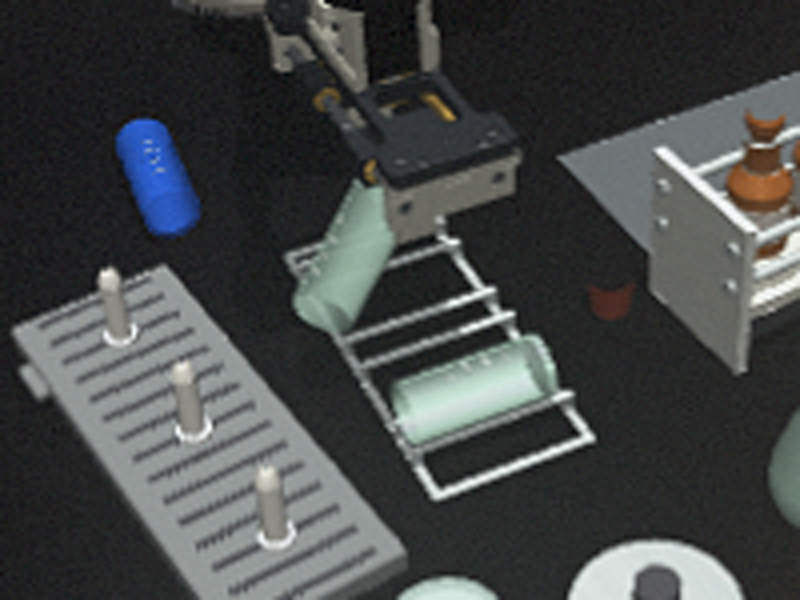

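View pics/w12.png

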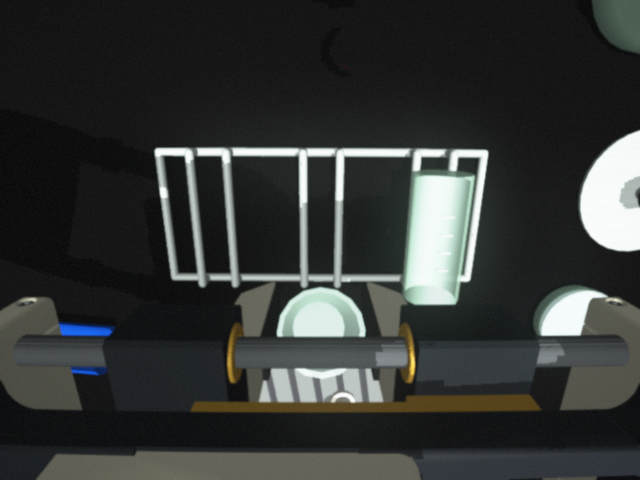

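The beaker now hangs mouth-down but is still tilted. I'll lift it clear, loosen to 3 N and see whether it swings further.

>>> move_arm --pt "-0.05 0 0 0" --pt "-0.12 0 0 0" --pt "-0.2 0 0 0" --pt "-0.25 0 0 0" --pt "-0.25 0 0 0" --squeeze 3

```text
time: 23.15
tool_pos: [0.5061, -0.1334, 0.2121]
tool_rot: [1.284, 1.568, -0.349]
contact_force: [-0.2, -0.3, -1.2]
opening: 0.0402
```

```bash
python3 - <<'E'
from h import *
st(); t=snap('wrist','w13'); t=snap('scene','s13'); crop(t,180,130,380,280,4,'s13c')
E
```

```text
t 23.15 pos [ 0.5061 -0.1334  0.2121] jaw -3.6 F [-0.2 -0.3 -1.2] open 0.0402 q [-0.4   0.35  1.55  0.    1.23 -0.34]
```

View pics/s13c.png

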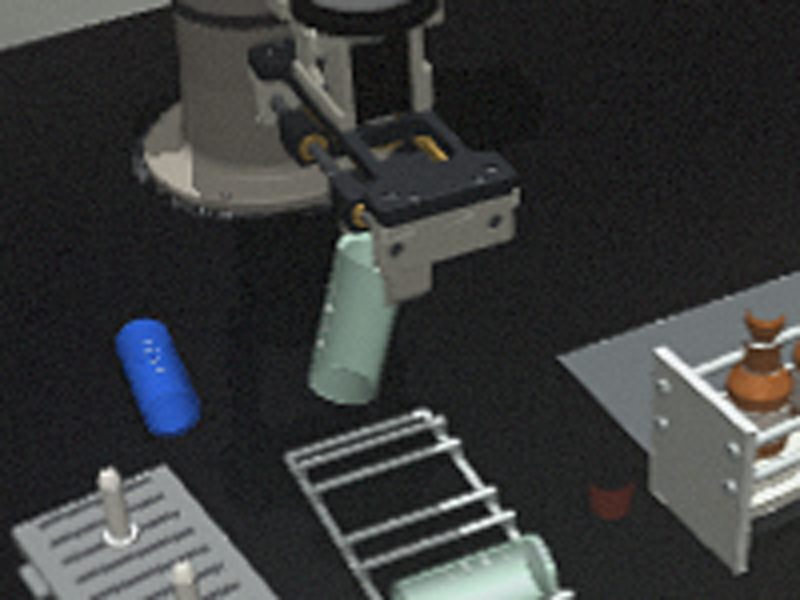

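View pics/w13.png

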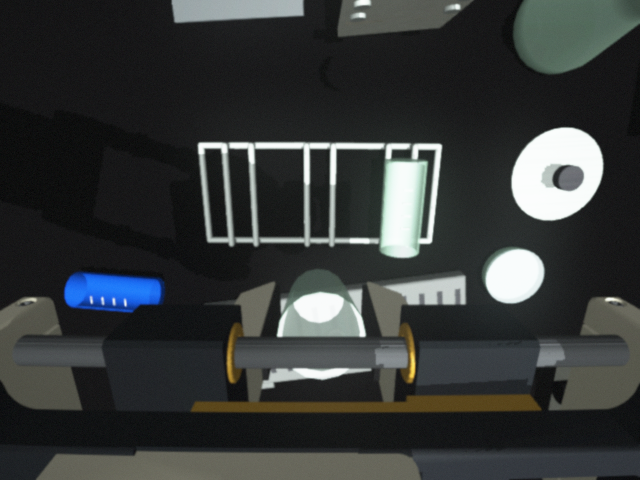

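```bash
python3 - <<'E'
from h import *
st()
o,d=px2ray('scene',(180+344/4,130+386/4)); k=(.503-o[0])/d[0]; print('mouth',o+k*d)
o,d=px2ray('scene',(180+360/4,130+240/4)); k=(.506-o[0])/d[0]; print('base',o+k*d)
for y in (-.133,): print((proj('scene',[.506,-.133,.24])-[180,130])*4,(proj('scene',[.506,-.133,.15])-[180,130])*4)
E
```

```text
t 23.25 pos [ 0.505  -0.133   0.2101] jaw -3.6 F [ 0.4  0.3 -1.3] open 0.0405 q [-0.4   0.35  1.56  0.    1.23 -0.34]
mouth [ 0.503      -0.16247163  0.14386666]
base [ 0.506      -0.14586474  0.23999553]
[381.18080429 233.03253044] [391.43417725 363.74217868]
```

Tilt is now about 15° from vertical: mouth at y≈-0.16, pivot at y≈-0.139. The bore has 11 mm of play each side around a peg, so I'll thread it on while following the tilt. I'll place the mouth centre over the middle peg first.

```bash
python3 - <<'E'
from h import *
go([.514,-.249,.205],np.deg2rad(-3.6))
E
```

```text
inc [0.0125 0.0405 0.2881] twist 0.001 mm [  5.   16.2 115.3]
```

>>> move_arm --pt "0 0.01 0.06 0" --pt "0 0.02 0.14 0" --pt "0 0.03 0.22 0" --pt "0 0.0405 0.27 0" --pt "0 0.0405 0.288 0"

```text
time: 23.88
tool_pos: [0.5142, -0.2498, 0.2098]
tool_rot: [-2.232, 1.569, 2.417]
contact_force: [0.3, -0.2, -1.4]
opening: 0.0403
```

>>> move_arm --pt "0 0 0 0" --pt "0 0 0 0" --pt "0 0 0 0"

```text
time: 24.25
tool_pos: [0.5145, -0.2484, 0.211]
tool_rot: [2.213, 1.571, 0.581]
contact_force: [0.1, -0.5, -0.0]
opening: 0.0405
```

```bash
python3 - <<'E'
from h import *
st(); t=snap('top','t14'); crop(t,350,150,500,300,4,'t14c'); t=snap('scene','s14'); crop(t,150,130,350,280,4,'s14c');snap('wrist','w14')
E
```

```text
t 24.25 pos [ 0.5145 -0.2484  0.211 ] jaw -3.5 F [ 0.1 -0.5 -0. ] open 0.0405 q [-0.58  0.44  1.42  0.    1.28 -0.52]
```

View pics/s14c.png

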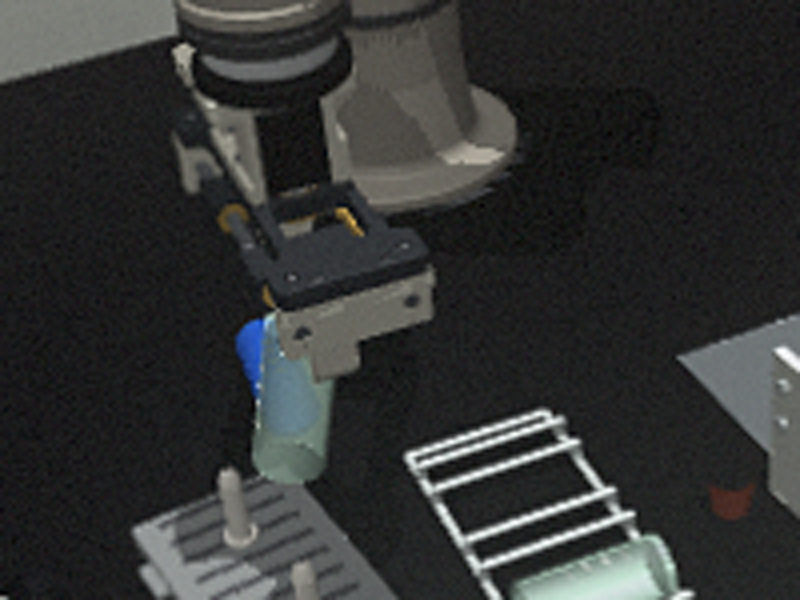

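View pics/t14c.png

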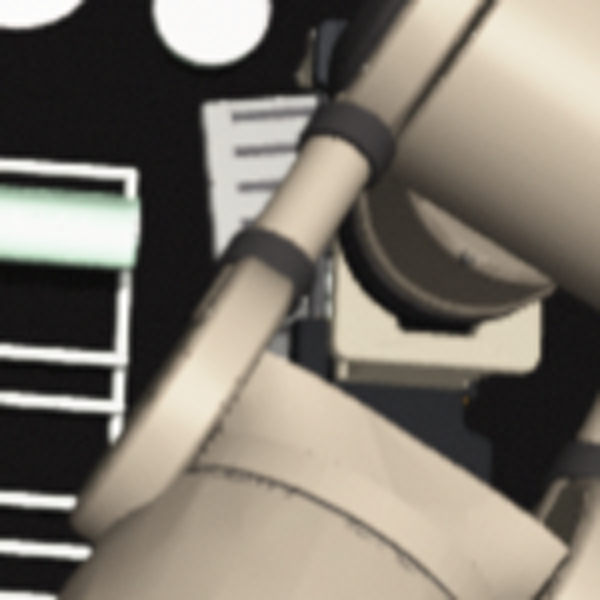

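View pics/w14.png

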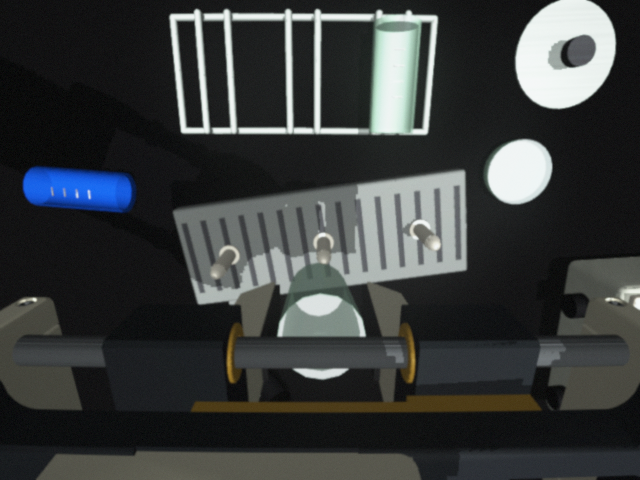

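```bash
python3 - <<'E'
from h import *
for u,v in [(289,460),(256,458),(326,462)]:
  o,d=px2ray('scene',(150+u/4,130+v/4)); k=(.512-o[0])/d[0]; print('mouth',o+k*d)
print('tip proj',(proj('scene',[.513,-.277,.075])-[150,130])*4, 'mouth predicted vertical', (proj('scene',[.5135,-.254,.145])-[150,130])*4)
E
```

```text
mouth [ 0.512      -0.2734034   0.14453657]
mouth [ 0.512      -0.29108559  0.15395046]
mouth [ 0.512      -0.25302295  0.13386333]
tip proj [301.31898728 555.25786126] mouth predicted vertical [322.78680803 448.82722039]
```

>>> move_arm --pt "0.06 0 0.005 0" --pt "0.12 -0.002 0.008 0" --pt "0.17 -0.003 0.009 0" --pt "0.19 -0.003 0.01 0" --pt "0.19 -0.003 0.01 0"

```text
time: 25.02
tool_pos: [0.513, -0.253, 0.1348]
tool_rot: [-2.305, 1.57, 2.345]
contact_force: [0.6, 0.8, -0.7]
opening: 0.0399
```

```bash
python3 - <<'E'
from h import *
st();t=snap('scene','s15'); crop(t,150,130,350,280,4,'s15c');snap('wrist','w15'); go([.513,-.272,.085])
E
```

```text
t 25.02 pos [ 0.513  -0.253   0.1348] jaw -3.6 F [ 0.6  0.8 -0.7] open 0.0399 q [-0.59  0.51  1.52  0.    1.11 -0.53]
 inc [0.1269 0.0015 0.0464] twist 0 mm [50.8  0.6 18.6]
```

View pics/s15c.png

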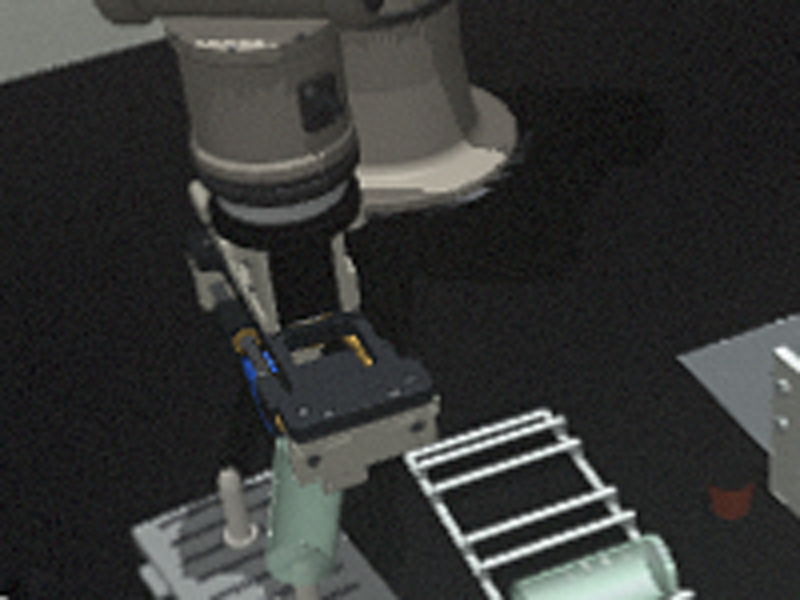

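View pics/w15.png

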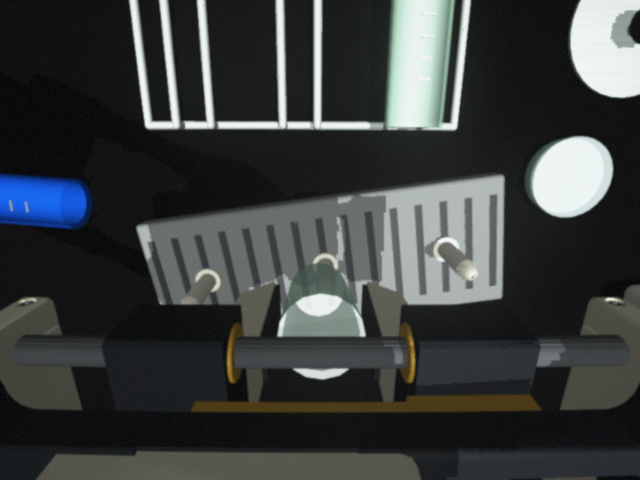

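The peg tip is entering the mouth. I'll keep lowering while following the tilt.

>>> move_arm --pt "0.025 0 0.008 0" --pt "0.05 0.001 0.017 0" --pt "0.075 0.001 0.027 0" --pt "0.095 0.001 0.037 0" --pt "0.11 0.001 0.046 0"

```text
time: 25.75
tool_pos: [0.5121, -0.2717, 0.0901]
tool_rot: [-2.351, 1.57, 2.299]
contact_force: [0.3, -0.2, -0.5]
opening: 0.0402
```

```bash
python3 - <<'E'
from h import *
st();t=snap('scene','s16'); crop(t,150,180,350,330,4,'s16c');snap('wrist','w16'); go([.513,-.272,.085])
E
```

```text
t 25.75 pos [ 0.5121 -0.2717  0.0901] jaw -3.6 F [ 0.3 -0.2 -0.5] open 0.0402 q [-0.62  0.58  1.55  0.    1.02 -0.56]
 inc [0.0126 0.0028 0.0004] twist 0 mm [5.  1.1 0.2]
```

View pics/s16c.png

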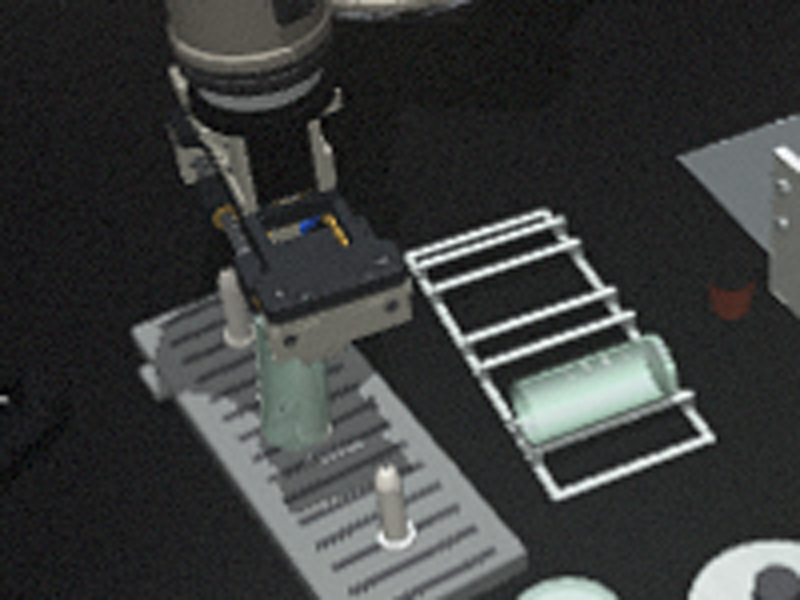

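View pics/w16.png

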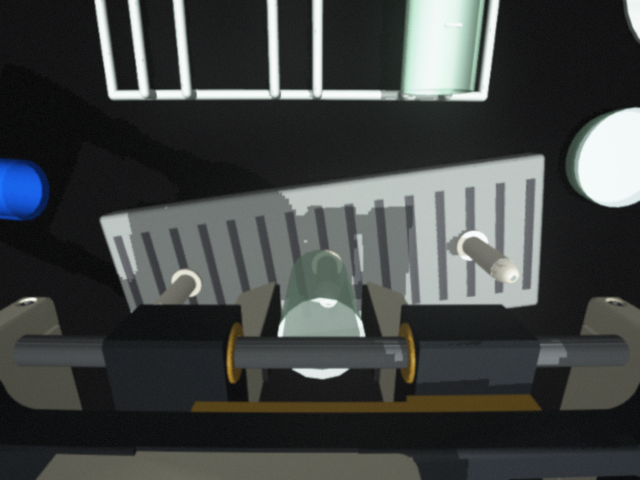

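>>> move_arm --pt "0.004 0.001 0.0 0" --pt "0.008 0.001 0.001 0" --pt "0.012 0.001 0.002 0" --pt "0.012 0.001 0.002 0"

```text
time: 26.35
tool_pos: [0.5129, -0.2726, 0.0866]
tool_rot: [1.004, 1.569, -0.629]
contact_force: [0.2, -1.0, 3.1]
opening: 0.0401
```

```bash
python3 - <<'E'
from h import *
st();t=snap('scene','s17'); crop(t,190,230,270,310,8,'s17c')
E
```

```text
t 26.35 pos [ 0.5129 -0.2726  0.0866] jaw -3.6 F [ 0.2 -1.   3.1] open 0.0401 q [-0.62  0.58  1.55 -0.    1.01 -0.56]
```

View pics/s17c.png

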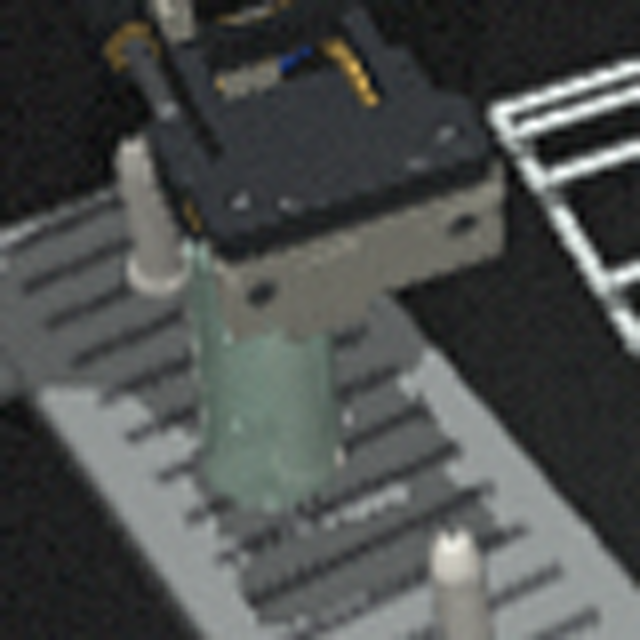

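>>> move_arm --pt "0.004 0 0 0" --pt "0.008 0 0 0" --pt "0.008 0 0 0"

```text
time: 26.78
tool_pos: [0.5126, -0.2723, 0.0828]
tool_rot: [-3.041, 1.571, 1.609]
contact_force: [0.3, -0.6, 2.3]
opening: 0.0399
```

```bash
python3 - <<'E'
from h import *
st();t=snap('wrist','w18')
E
```

```text
t 26.77 pos [ 0.5126 -0.2723  0.0828] jaw -3.6 F [ 0.3 -0.6  2.3] open 0.0399 q [-0.62  0.59  1.55  0.    1.   -0.56]
```

View pics/w18.png

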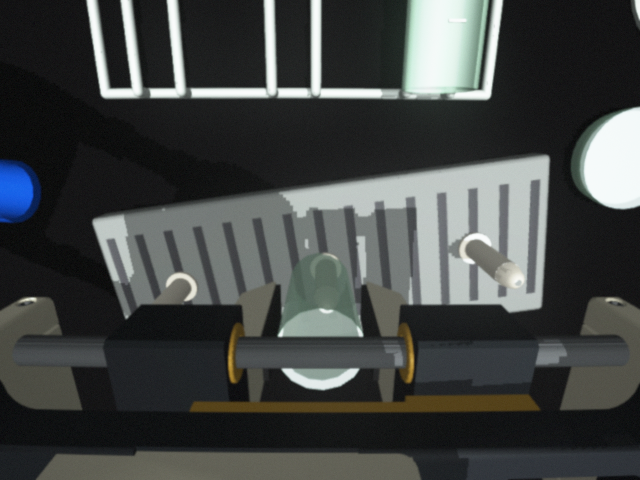

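The rim is on the deck (force +2.3 N) and the beaker is now in line with the peg. Releasing it.

>>> move_arm --pt "0 0 0 0" --pt "0 0 0 0" --pt "0 0 0 0" --pt "-0.05 0 0 0" --pt "-0.15 0 0 0" --gripper 0.4

```text
time: 27.45
tool_pos: [0.5115, -0.2716, 0.1418]
tool_rot: [-2.152, 1.566, 2.498]
contact_force: [0.1, -0.8, 0.2]
opening: 0.055
```

```bash
python3 - <<'E'
from h import *
st(); go([.45,-.10,.21])
E
```

```text
t 27.45 pos [ 0.5115 -0.2716  0.1418] jaw -3.6 F [ 0.1 -0.8  0.2] open 0.055 q [-0.62  0.52  1.49  0.    1.14 -0.56]
 inc [-0.1688 -0.1809 -0.419 ] twist 0 mm [ -67.5  -72.3 -167.6]
```

>>> move_arm --pt "-0.13 0 0 0" --pt "-0.17 -0.08 -0.12 0" --pt "-0.17 -0.15 -0.24 0" --pt "-0.17 -0.18 -0.36 0" --pt "-0.17 -0.18 -0.419 0"

```text
time: 28.08
tool_pos: [0.4501, -0.0984, 0.2112]
tool_rot: [-3.045, 1.57, 1.607]
contact_force: [0.6, -0.5, 0.4]
opening: 0.0552
```

```bash
python3 - <<'E'
from h import *
st();t=snap('top','t19'); crop(t,320,165,475,320,3.8,'t19c');t=snap('scene','s19'); crop(t,180,180,380,330,4,'s19c');snap('wrist','w19')
E
```

```text
t 28.07 pos [ 0.4501 -0.0984  0.2112] jaw -3.5 F [ 0.6 -0.5  0.4] open 0.0552 q [-0.38  0.24  1.72  0.    1.19 -0.32]
```

View pics/t19c.png

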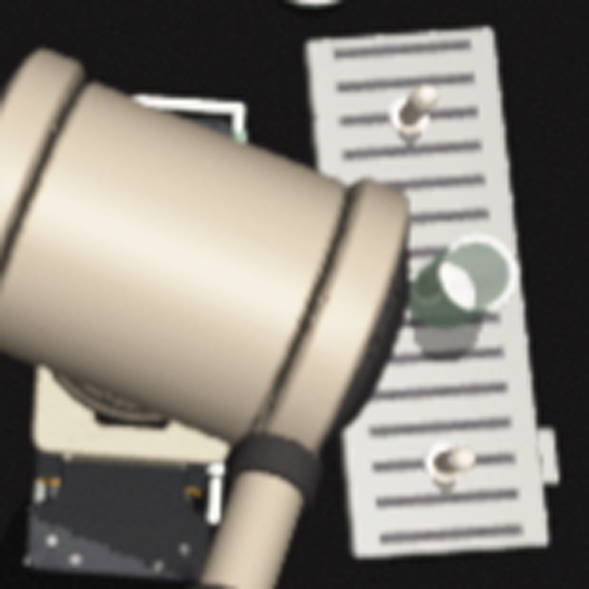

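View pics/s19c.png

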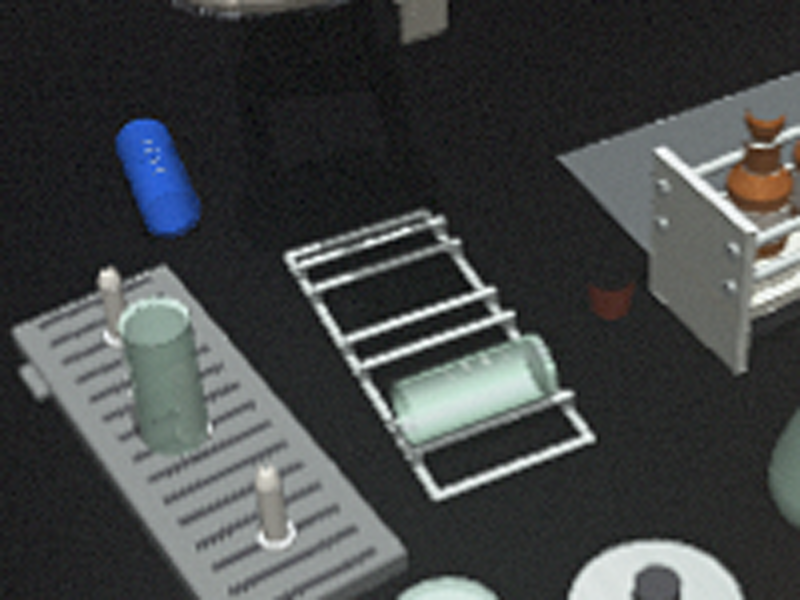

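View pics/w19.png

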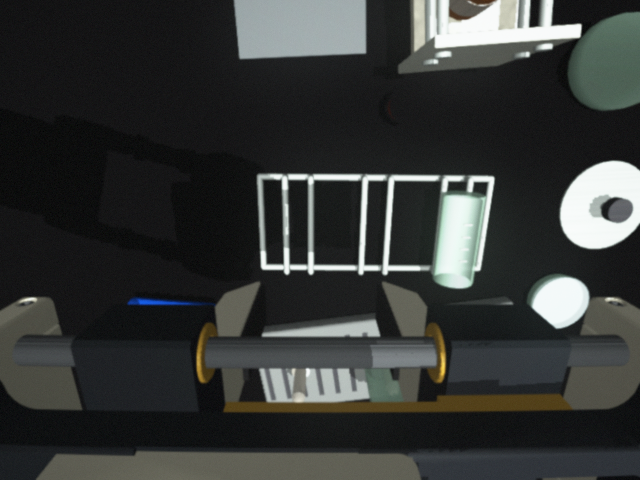

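Beaker 1 stands inverted on the middle peg. Now the far-lane beaker, whose base end is at wrist (463,196).

```bash
python3 - <<'E'
from h import *
print(onz('wrist',(463,203),.055),onz('wrist',(463,191),.015))
go([.5885,-.083,.12],np.deg2rad(-3.4))
E
```

```text
[ 0.58218305 -0.08937662  0.055     ] [ 0.59738909 -0.0861837   0.015     ]
 inc [ 0.2279  0.3401 -0.0628] twist -0.001 mm [ 91.2 136.1 -25.1]
```

>>> move_arm --pt "0 0.13 -0.02 0" --pt "0.0 0.27 -0.04 0" --pt "0.1 0.34 -0.058 0" --pt "0.2 0.34 -0.058 0" --pt "0.228 0.34 -0.058 0"

```text
time: 28.85
tool_pos: [0.5869, -0.0866, 0.1165]
tool_rot: [-1.748, 1.565, 2.902]
contact_force: [0.4, -0.3, -0.7]
opening: 0.0553
```

```bash
python3 - <<'E'
from h import *
st(); go([.588,-.085,.019],np.deg2rad(-3.4)); t=snap('wrist','w20')
E
```

```text
t 28.85 pos [ 0.5869 -0.0866  0.1165] jaw -3.6 F [ 0.4 -0.3 -0.7] open 0.0553 q [-0.28  0.57  1.47 -0.    1.1  -0.21]
 inc [ 0.2437  0.0039 -0.0038] twist -0.004 mm [97.5  1.5 -1.5]
```

View pics/w20.png

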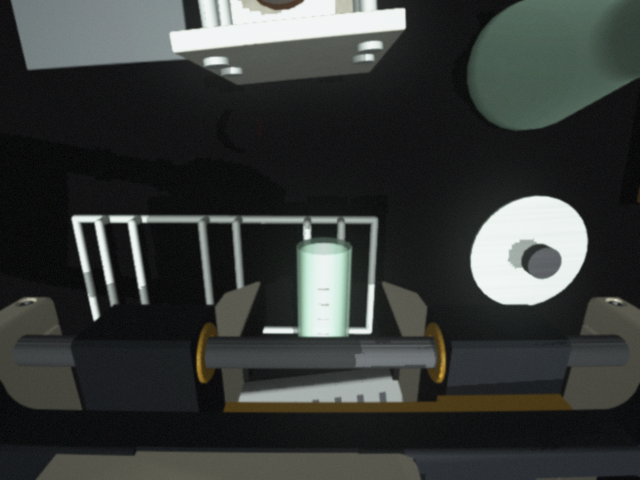

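```bash
python3 - <<'E'
from h import *
im=cv2.imread('pics/w20.png'); crop(im,280,220,370,290,8,'w20c')
im=cv2.imread('pics/w9.png'); crop(im,280,230,370,300,8,'w9c')
E
```

```text
(no output)
```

View pics/w20c.png

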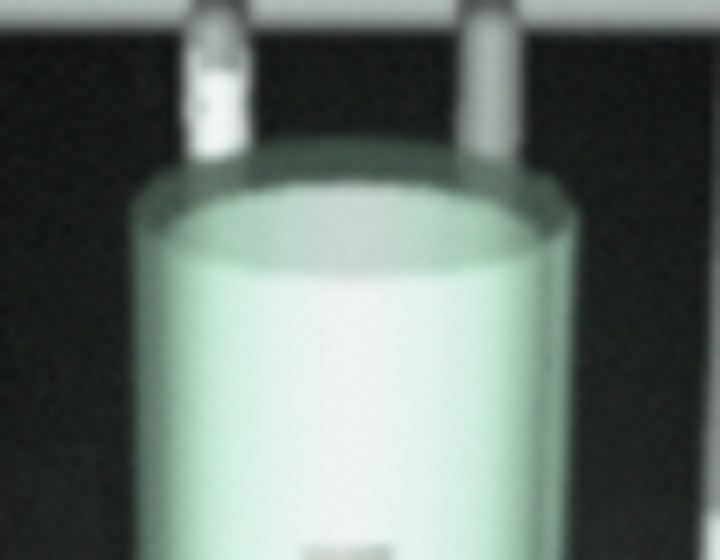

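View pics/w9c.png

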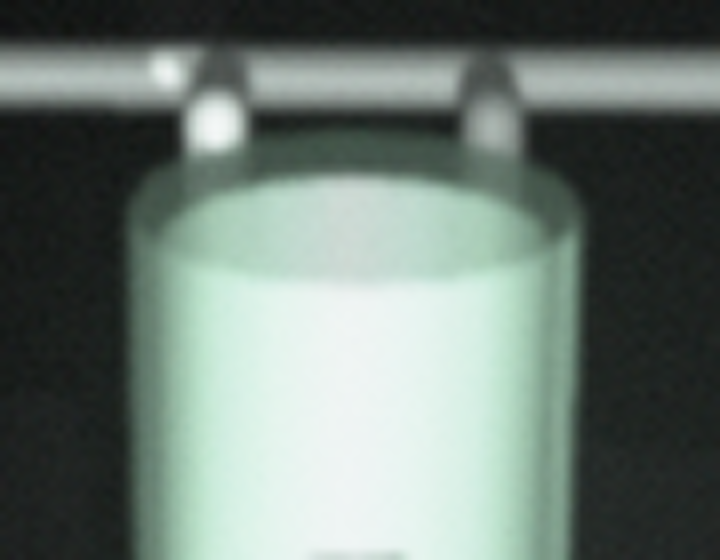

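```bash
python3 - <<'E'
from h import *
f=lambda u,v:(280+(u+.5)/8-.5,220+(v+.5)/8-.5)
print(onz('wrist',f(355,275),.055),onz('wrist',f(355,140),.015),onz('wrist',f(355,185),.017))
s=robot.observe()
# same for w9 pose
import h
class R2: pass
old=robot.observe
p9=np.array([.5078,-.0671,.109])
f9=lambda u,v:(280+(u+.5)/8-.5,230+(v+.5)/8-.5)
R=Ro.from_euler('xyz',s['tool_rot']).as_matrix(); T=robot.camera_params('wrist')['tool_from_camera']
for u,v,z in [(355,283,.055),(355,132,.015)]:
    o,d=px2ray('wrist',f9(u,v)); o=R@T[:3,3]+p9; print('w9',o+d*(z-o[2])/d[2])
E
```

```text
[ 0.58971722 -0.0831613   0.055     ] [ 0.58982443 -0.08379518  0.015     ] [ 0.58957734 -0.08770482  0.017     ]
w9 [ 0.51016423 -0.06841417  0.055     ]
w9 [ 0.51027313 -0.06901739  0.015     ]
```

```bash
python3 - <<'E'
from h import *
go([.589,-.0832,.019],np.deg2rad(-3.6))
E
```

```text
inc [ 0.2446  0.0056 -0.0085] twist -0.0 mm [97.8  2.2 -3.4]
```

>>> move_arm --pt "0.03 0.005 -0.008 0" --pt "0.13 0.006 -0.008 0" --pt "0.21 0.006 -0.008 0" --pt "0.244 0.006 -0.008 0" --pt "0.244 0.006 -0.008 0"

```text
time: 29.52
tool_pos: [0.5912, -0.083, 0.0224]
tool_rot: [1.612, 1.57, -0.021]
contact_force: [-0.8, 0.5, 0.1]
opening: 0.0554
```

>>> move_arm --pt "0 0 0 0" --pt "0 0 0 0" --pt "0 0 0 0" --pt "0 0 0 0" --pt "0 0 0 0" --gripper 1 --squeeze 4

```text
time: 30.15
tool_pos: [0.5903, -0.0827, 0.0221]
tool_rot: [-1.774, 1.569, 2.877]
contact_force: [-5.1, 0.8, 3.6]
opening: 0.0397
```

>>> move_arm --pt "0 0 0 0" --pt "-0.015 0 0 0" --pt "-0.03 0 0.001 0" --pt "-0.045 0 0.003 0" --pt "-0.06 0 0.006 0"

```text
time: 30.78
tool_pos: [0.591, -0.0854, 0.0467]
tool_rot: [1.499, 1.57, -0.134]
contact_force: [-0.8, -0.6, -0.8]
opening: 0.04
```

```bash
python3 - <<'E'
from h import *
st(); t=snap('scene','s21'); crop(t,180,180,380,330,4,'s21c')
E
```

```text
t 30.77 pos [ 0.591  -0.0854  0.0467] jaw -3.6 F [-0.8 -0.6 -0.8] open 0.04 q [-0.27  0.66  1.53  0.    0.95 -0.21]
```

View pics/s21c.png

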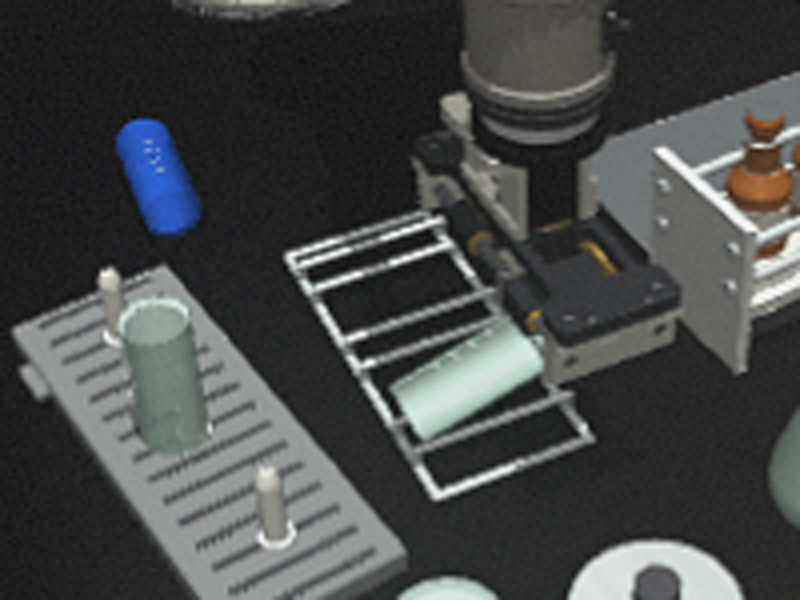

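It behaves the same way, so I'll follow the same arc and then lift at 3 N.

>>> move_arm --pt "-0.025 0 0.01 0" --pt "-0.05 0 0.025 0" --pt "-0.07 0 0.04 0" --pt "-0.088 0 0.058 0" --pt "-0.1 0 0.075 0"

```text
time: 31.45
tool_pos: [0.589, -0.1158, 0.0866]
tool_rot: [1.494, 1.57, -0.139]
contact_force: [-0.0, -0.5, -0.7]
opening: 0.0395
```

>>> move_arm --pt "-0.01 0 0.01 0" --pt "-0.022 0 0.03 0" --pt "-0.035 0 0.05 0" --pt "-0.05 0 0.065 0" --pt "-0.07 0 0.08 0"

```text
time: 32.08
tool_pos: [0.5868, -0.1475, 0.1144]
tool_rot: [-2.174, 1.57, 2.476]
contact_force: [0.2, -0.2, -0.4]
opening: 0.0397
```

>>> move_arm --pt "-0.05 0 0 0" --pt "-0.12 0 0 0" --pt "-0.2 0 0 0" --pt "-0.25 0 0 0" --pt "-0.25 0 0 0" --squeeze 3

```text
time: 32.7
tool_pos: [0.5877, -0.1475, 0.2161]
tool_rot: [1.295, 1.567, -0.338]
contact_force: [1.3, -0.9, -0.4]
opening: 0.0396
```

```bash
python3 - <<'E'
from h import *
st(); t=snap('scene','s22'); crop(t,180,130,380,280,4,'s22c'); go([.614,-.2435,.21])
E
```

```text
t 32.7 pos [ 0.5877 -0.1475  0.2161] jaw -3.6 F [ 1.3 -0.9 -0.4] open 0.0396 q [-0.37  0.5   1.31  0.    1.33 -0.31]
 inc [0.0114 0.0822 0.236 ] twist 0 mm [ 4.5 32.9 94.4]
```

View pics/s22c.png

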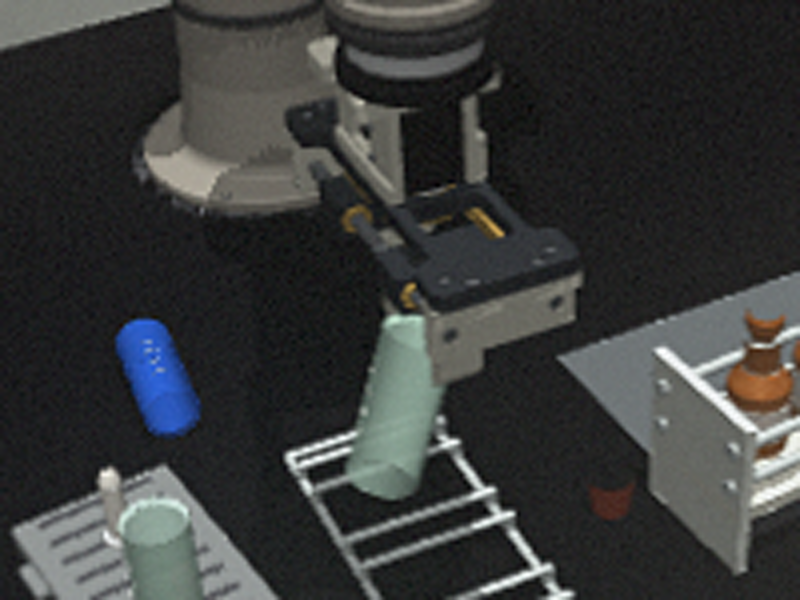

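>>> move_arm --pt "0 0.02 0.05 0" --pt "0 0.04 0.12 0" --pt "0 0.06 0.19 0" --pt "0 0.08 0.225 0" --pt "0 0.0822 0.236 0"

```text
time: 33.38
tool_pos: [0.6134, -0.244, 0.2121]
tool_rot: [-2.03, 1.568, 2.619]
contact_force: [-0.7, -0.7, -1.5]
opening: 0.0399
```

>>> move_arm --pt "0 0 0 0" --pt "0 0 0 0"

```text
time: 33.62
tool_pos: [0.6137, -0.2425, 0.2139]
tool_rot: [-2.379, 1.57, 2.272]
contact_force: [0.1, -0.3, -0.9]
opening: 0.04
```

```bash
python3 - <<'E'
from h import *
st(); t=snap('scene','s23'); crop(t,150,130,350,280,4,'s23c');snap('wrist','w23')
E
```

```text
t 33.62 pos [ 0.6137 -0.2425  0.2139] jaw -3.5 F [ 0.1 -0.3 -0.9] open 0.04 q [-0.49  0.61  1.13  0.    1.41 -0.43]
```

View pics/s23c.png

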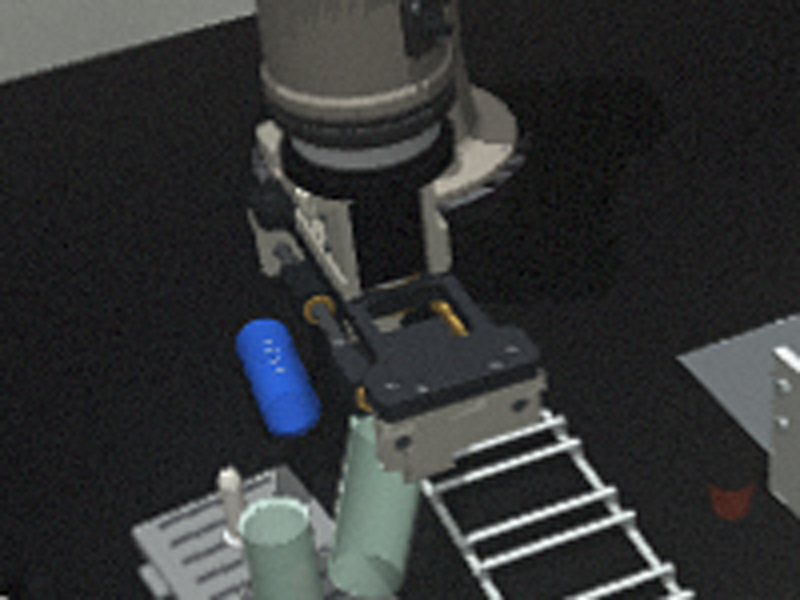

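View pics/w23.png

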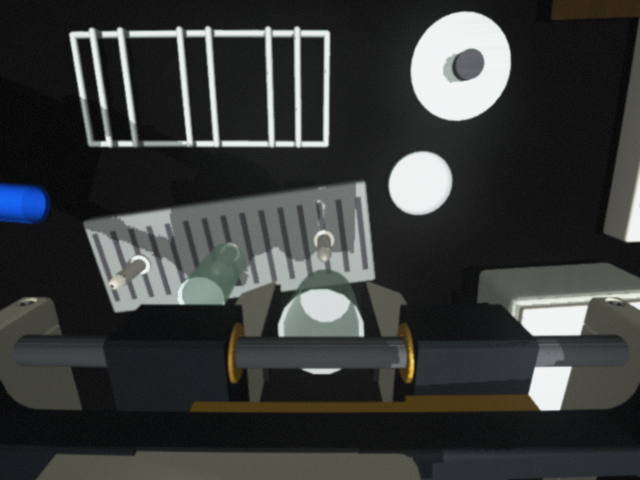

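```bash
python3 - <<'E'
from h import *
s=cv2.imread('pics/s23.png'); crop(s,210,220,280,300,8,'s23d')
for u,v in [(369,578)]:
  o,d=px2ray('scene',(150+u/4,130+v/4)); k=(.612-o[0])/d[0]; print('mouth',o+k*d)
E
```

```text
mouth [ 0.612      -0.27080075  0.13703355]
```

View pics/s23d.png

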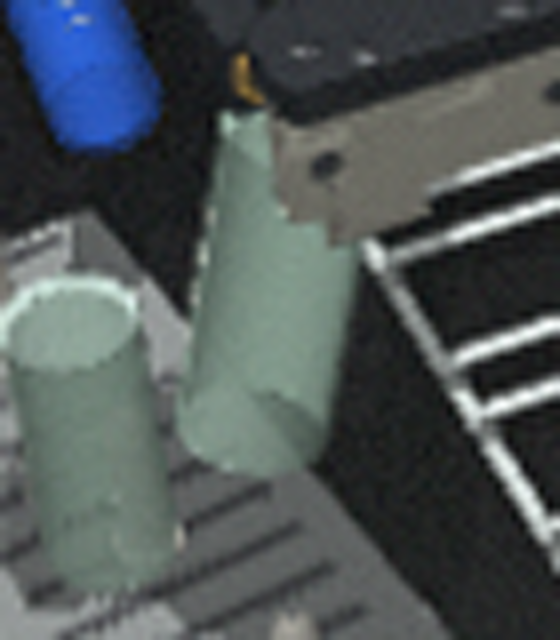

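```bash
python3 - <<'E'
from h import *
st()
for z in (.14,.145,.15): print(onz('wrist',(320,272),z))
piv=np.array([-.248,.233])
for th in (10,13,16,20,24):
    t=np.deg2rad(th); y=-.248-.086*np.sin(t); z=.233-.086*np.cos(t)
    yr=y+.02*np.cos(t); zr=z-.02*np.sin(t)
    print(th,'centre',round(y,4),round(z,4),'rim+y',round(yr,4),round(zr,4),'wrist ray y at that z',np.round(onz('wrist',(320,272),zr)[1],4),'scene px ctr',(proj('scene',[.612,y,z])-[210,220])*8)
E
```

```text
t 33.73 pos [ 0.6138 -0.2427  0.2142] jaw -3.5 F [ 0.2  0.  -0.7] open 0.0396 q [-0.49  0.61  1.13  0.    1.41 -0.43]
[ 0.61299991 -0.25730385  0.14      ]
[ 0.6131431  -0.25520093  0.145     ]
[ 0.6132863 -0.253098   0.15     ]
10 centre -0.2629 0.1483 rim+y -0.2432 0.1448 wrist ray y at that z -0.2553 scene px ctr [281.14085374 393.20591726]
13 centre -0.2673 0.1492 rim+y -0.2479 0.1447 wrist ray y at that z -0.2553 scene px ctr [264.89810495 396.9281658 ]
16 centre -0.2717 0.1503 rim+y -0.2525 0.1448 wrist ray y at that z -0.2553 scene px ctr [248.66481255 399.94054864]
20 centre -0.2774 0.1522 rim+y -0.2586 0.1453 wrist ray y at that z -0.2551 scene px ctr [227.1008854  402.83145068]
24 centre -0.283 0.1544 rim+y -0.2647 0.1463 wrist ray y at that z -0.2547 scene px ctr [205.71289289 404.41226665]
```

Tilt is about 17°, and the mouth centre (y≈-0.273) is over the peg (y≈-0.2715). Same descent as before.

>>> move_arm --pt "0.06 0 0.002 0" --pt "0.12 -0.002 0.005 0" --pt "0.175 -0.002 0.007 0" --pt "0.197 -0.002 0.009 0" --pt "0.197 -0.002 0.009 0"

```text
time: 34.35
tool_pos: [0.6128, -0.2467, 0.1352]
tool_rot: [-2.151, 1.57, 2.499]
contact_force: [-0.1, -0.2, -0.2]
opening: 0.04
```

```bash
python3 - <<'E'
from h import *
st();t=snap('scene','s24'); crop(t,170,200,320,310,5,'s24c');snap('wrist','w24'); go([.6125,-.2665,.085])
E
```

```text
t 34.35 pos [ 0.6128 -0.2467  0.1352] jaw -3.6 F [-0.1 -0.2 -0.2] open 0.04 q [-0.5   0.67  1.24  0.    1.24 -0.44]
 inc [0.1285 0.0006 0.0485] twist 0 mm [51.4  0.2 19.4]
```

View pics/s24c.png

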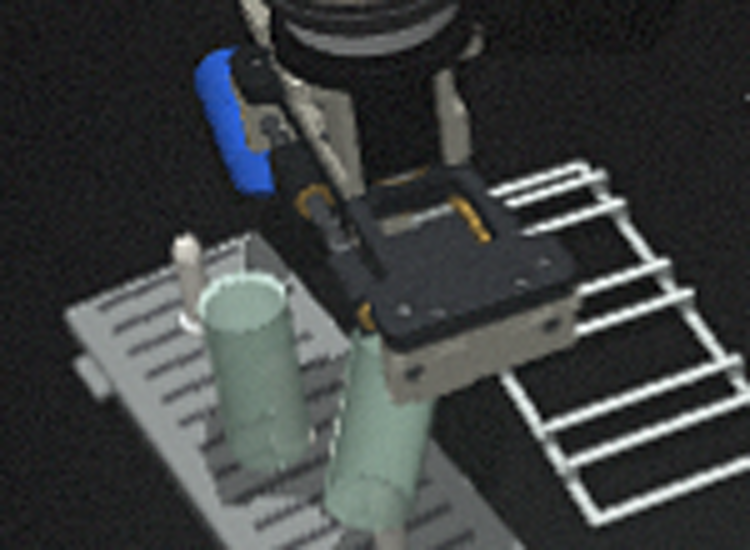

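View pics/w24.png

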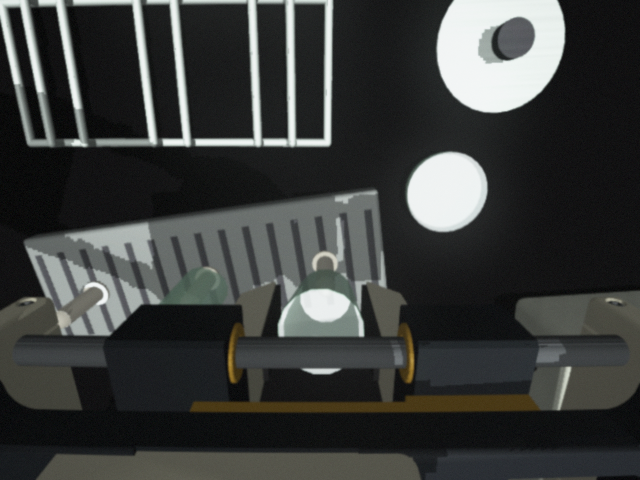

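```bash
python3 - <<'E'
from h import *
for p in [(.6125,-.271,.075),(.6125,-.271,.065),(.6125,-.271,.018)]: print((proj('scene',p)-[170,200])*5)
for y in (-.271,-.276,-.281):print(y,(proj('scene',[.612,y,.072])-[170,200])*5)
im=cv2.imread('pics/s24.png'); crop(im,225,265,265,315,12,'s24d')
E
```

```text
[378.18366338 476.63818941]
[380.78487849 492.45079429]
[392.59024697 563.91267623]
-0.271 [378.48739001 480.66872616]
-0.276 [367.83237299 485.13638269]
-0.281 [357.13923918 489.61935114]
```

View pics/s24d.png

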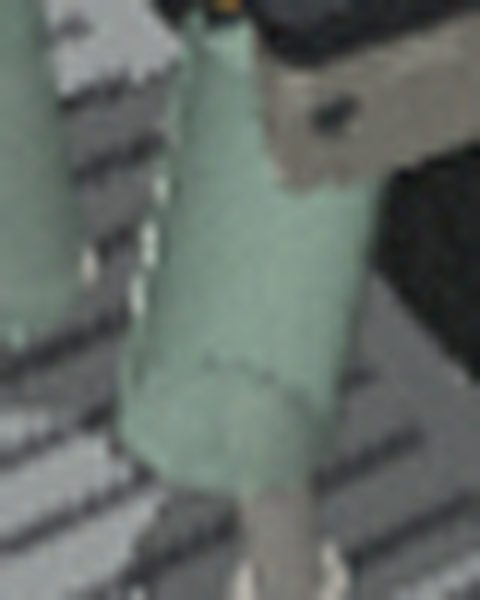

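>>> move_arm --pt "0.025 0 0.006 0" --pt "0.045 0 0.014 0" --pt "0.065 0 0.023 0" --pt "0.08 0 0.032 0" --pt "0.09 0 0.042 0"

```text
time: 35.08
tool_pos: [0.6117, -0.264, 0.0987]
tool_rot: [-2.201, 1.57, 2.449]
contact_force: [0.3, -0.2, -0.8]
opening: 0.0397
```

```bash
python3 - <<'E'
from h import *
st();t=snap('scene','s25'); crop(t,205,225,275,320,6,'s25c');snap('wrist','w25'); go([.6125,-.2665,.085])
E
```

```text
t 35.08 pos [ 0.6117 -0.264   0.0987] jaw -3.6 F [ 0.3 -0.2 -0.8] open 0.0397 q [-0.52  0.71  1.26  0.    1.17 -0.46]
 inc [0.0342 0.0028 0.0057] twist 0 mm [13.7  1.1  2.3]
```

View pics/s25c.png

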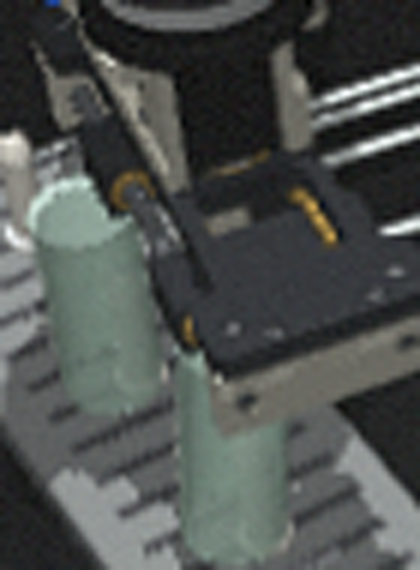

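View pics/w25.png

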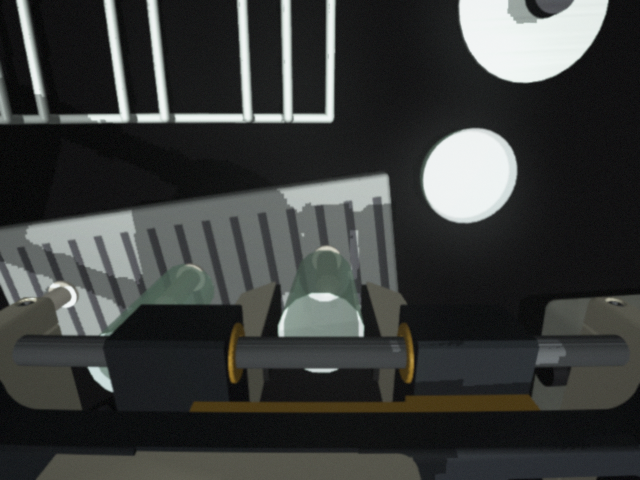

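Nearly upright and threaded. I'll lower slowly until contact.

>>> move_arm --pt "0.007 0.001 0.003 0" --pt "0.014 0.001 0.006 0" --pt "0.02 0.001 0.007 0" --pt "0.02 0.001 0.007 0"

```text
time: 35.67
tool_pos: [0.6121, -0.2666, 0.0914]
tool_rot: [1.15, 1.57, -0.483]
contact_force: [0.4, -1.1, -0.1]
opening: 0.0397
```

>>> move_arm --pt "0.005 0 0 0" --pt "0.01 0 0 0" --pt "0.01 0 0 0"

```text
time: 36.05
tool_pos: [0.6122, -0.2666, 0.0875]
tool_rot: [1.198, 1.57, -0.435]
contact_force: [-0.3, 0.3, 4.0]
opening: 0.0399
```

```bash
python3 - <<'E'
from h import *
st();t=snap('scene','s26'); crop(t,205,225,275,320,6,'s26c');snap('wrist','w26')
E
```

```text
t 36.05 pos [ 0.6122 -0.2666  0.0875] jaw -3.6 F [-0.3  0.3  4. ] open 0.0399 q [-0.53  0.72  1.27  0.    1.15 -0.46]
```

View pics/s26c.png

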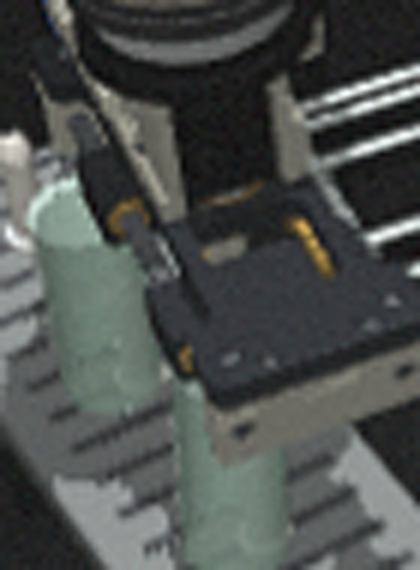

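View pics/w26.png

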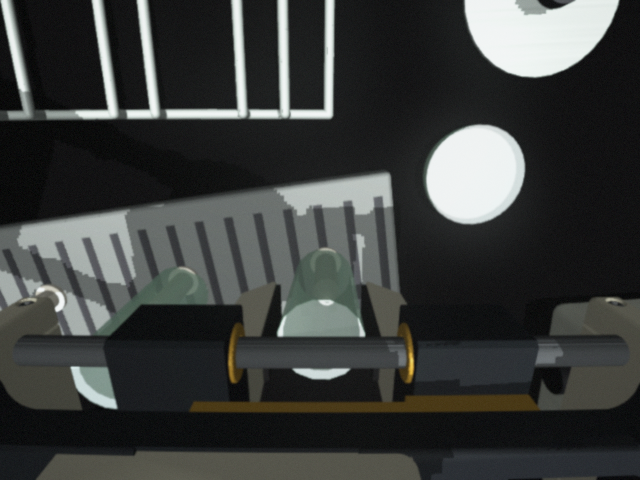

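>>> move_arm --pt "0.004 0 0 0" --pt "0.009 0 0 0" --pt "0.009 0 0 0"

```text
time: 36.52
tool_pos: [0.6119, -0.2664, 0.0833]
tool_rot: [-2.329, 1.57, 2.321]
contact_force: [0.7, -0.4, 2.2]
opening: 0.0396
```

>>> move_arm --pt "0 0 0 0" --pt "0 0 0 0" --pt "0 0 0 0" --pt "-0.05 0 0 0" --pt "-0.15 0 0 0" --gripper 0.4

```text
time: 37.15
tool_pos: [0.6108, -0.2659, 0.1422]
tool_rot: [-2.053, 1.566, 2.597]
contact_force: [0.7, 0.5, -0.3]
opening: 0.0553
```

>>> move_arm --pt "-0.13 0 0 0" --pt "-0.2 -0.08 -0.12 0" --pt "-0.2 -0.2 -0.24 0" --pt "-0.2 -0.33 -0.36 0" --pt "-0.2 -0.45 -0.45 0"

```text
time: 37.78
tool_pos: [0.4514, -0.0825, 0.2237]
tool_rot: [2.029, 1.57, 0.396]
contact_force: [-0.4, -0.4, 0.5]
opening: 0.055
```

```bash
python3 - <<'E'
from h import *
st();t=snap('top','t27'); crop(t,90,110,490,330,2,'t27c');t=snap('scene','s27'); crop(t,170,160,490,350,2.5,'s27c');crop(t,180,230,290,340,5,'s27d')
E
```

```text
t 37.77 pos [ 0.4514 -0.0825  0.2237] jaw -3.6 F [-0.4 -0.4  0.5] open 0.055 q [-0.35  0.22  1.7   0.    1.22 -0.29]
```

View pics/t27c.png

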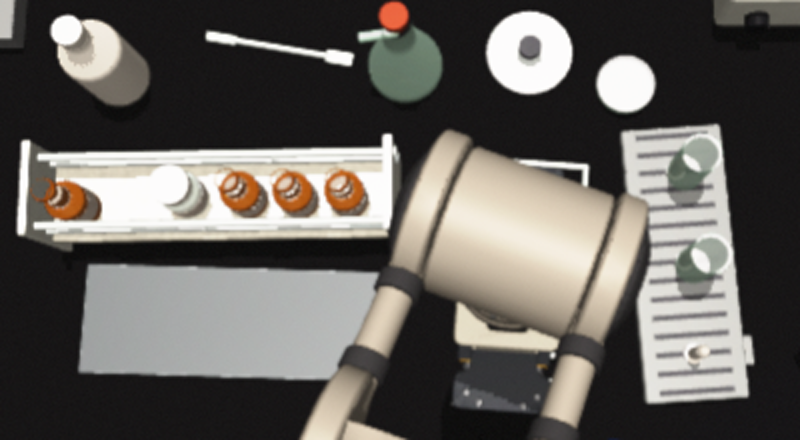

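View pics/s27c.png

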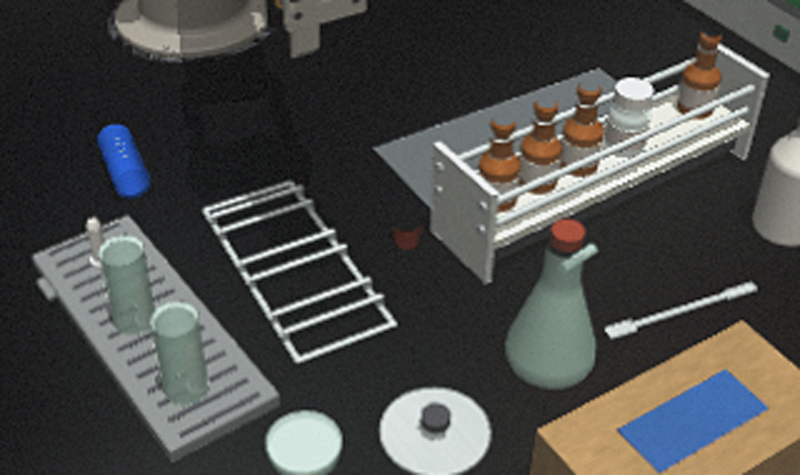

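View pics/s27d.png

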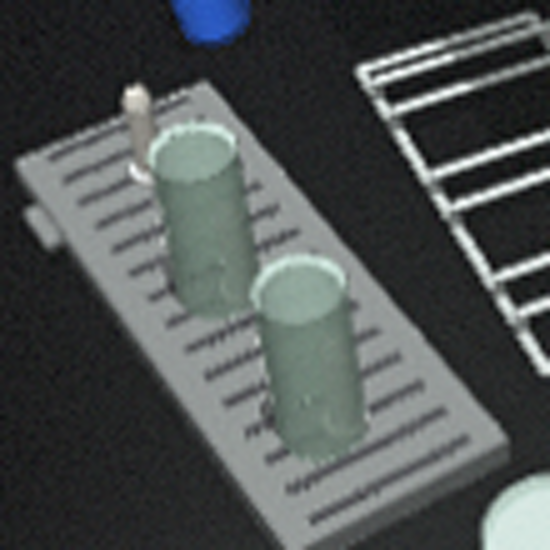

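Both beakers stand inverted on their pegs. The leftmost bottle has shifted on the shelf since I placed it, so this is the announced knock. I'll take a closer look at it.

```bash
python3 - <<'E'
from h import *
t=cv2.imread('pics/t27.png');crop(t,95,165,215,245,6,'t27d'); s=cv2.imread('pics/s27.png'); crop(s,400,160,490,230,8,'s27e')
bottles(t,zmat=.05,y0=170,y1=235)
E
```

```text
bottle px 121.8 209.3 r 10.2 -> [0.5614 0.3676]
bottle px 210.5 206.5 r 8.7 -> [0.5686 0.1858]
bottle px 261.4 205.3 r 9.5 -> [0.5719 0.0815]
bottle px 236.0 205.5 r 9.7 -> [0.5711 0.1336]
```

View pics/t27d.png

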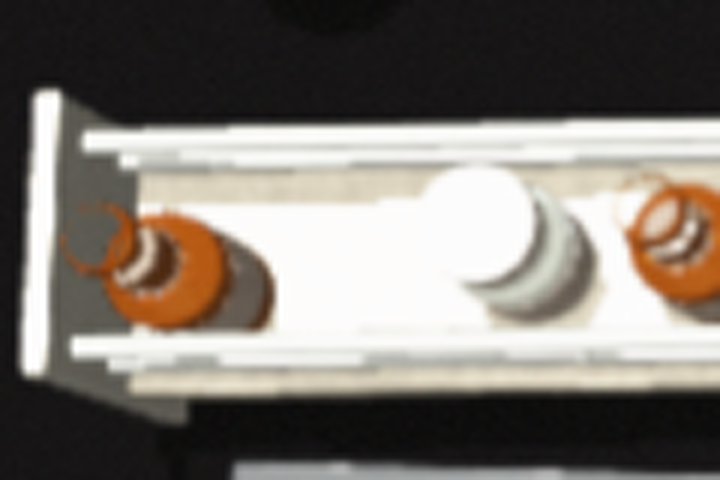

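View pics/s27e.png

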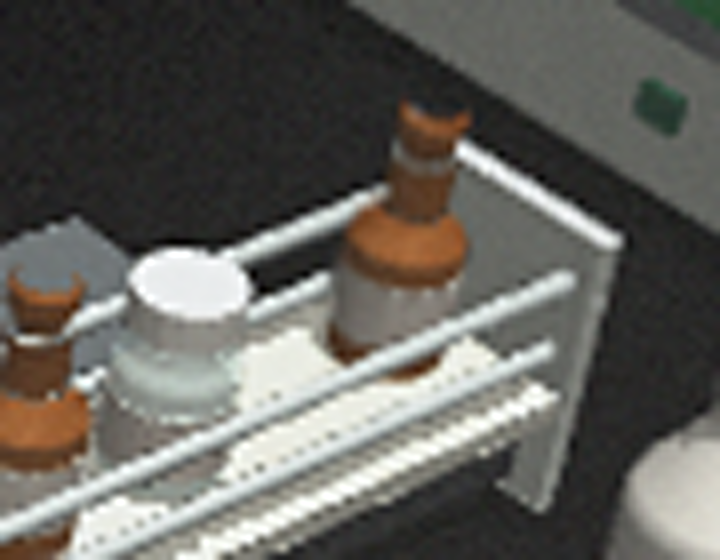

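```bash
python3 - <<'E'
from h import *
print('ring',onz('top',(95+98.5/6-.5,165+238.5/6-.5),.150))
print('ring2',onz('top',(95+650/6-.5,165+210/6-.5),.150))
t=cv2.imread('pics/t27.png')
for u,v in [(698,157),(711,254)]: print('beaker base',onz('top',(90+u/2,110+v/2),.108))
snap('top','t28');t2=cv2.imread('pics/t28.png');bottles(t2,zmat=.05,y0=170,y1=235); st()
crop(t2,395,165,465,265,6,'t28c')
E
```

```text
ring [0.56120001 0.36747585 0.15      ]
ring2 [0.57203008 0.18854812 0.15      ]
beaker base [ 0.60733035 -0.27775626  0.108     ]
beaker base [ 0.50862961 -0.28840502  0.108     ]
bottle px 121.7 209.1 r 10.1 -> [0.5617 0.3678]
bottle px 210.5 206.5 r 8.7 -> [0.5686 0.1858]
bottle px 261.4 205.3 r 9.5 -> [0.5719 0.0815]
bottle px 236.0 205.5 r 9.7 -> [0.5711 0.1336]
t 37.92 pos [ 0.4508 -0.0822  0.224 ] jaw -3.4 F [ 0.3 -0.2  1. ] open 0.0553 q [-0.35  0.22  1.7   0.    1.22 -0.29]
```

View pics/t28c.png

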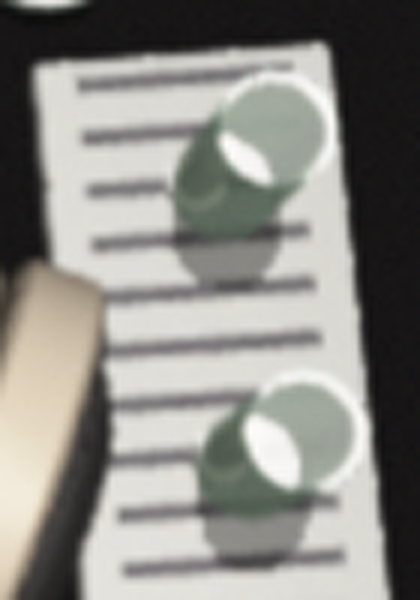

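```bash
python3 - <<'E'
from h import *
for (u,v),peg in [((275,129),(.6125,-.271)),((305,430),(.513,-.278))]:
    P=onz('top',(395+u/6-.5,165+v/6-.5),.108); print(P,'minus peg mm',(P[:2]-peg)*1000)
    for z in (.108,.018): print(z,(proj('top',[P[0],P[1],z])-[395,165]+.5)*6, 'r18px', 20/1000*490/ .93*6)
E
```

```text
[ 0.61251435 -0.28053871  0.108     ] minus peg mm [ 0.01435361 -9.53871212]
0.108 [275. 129.] r18px 63.2258064516129
0.018 [221.29931542 189.52870245] r18px 63.2258064516129
[ 0.51030039 -0.28811685  0.108     ] minus peg mm [ -2.69960564 -10.11685417]
0.108 [305. 430.] r18px 63.2258064516129
0.018 [248.06910274 466.12227298] r18px 63.2258064516129
```

```bash
python3 - <<'E'
from h import *
im=cv2.imread('pics/s27.png')
big=cv2.resize(im[230:340,180:290],None,fx=5,fy=5,interpolation=cv2.INTER_CUBIC)
for P in [(.6125,-.2805),(.5103,-.288)]:
    for z in (.108,.018):
        pts=np.array([(proj('scene',[P[0]+.02*np.cos(a),P[1]+.02*np.sin(a),z])-[180,230]+.5)*5 for a in np.linspace(0,2*np.pi,60)],np.int32)
        cv2.polylines(big,[pts],True,(0,0,255),1)
cv2.imwrite('pics/ov.png',big)
im=cv2.imread('pics/t28.png')
big=cv2.resize(im[165:265,395:465],None,fx=6,fy=6,interpolation=cv2.INTER_CUBIC)
for P in [(.6125,-.2805),(.5103,-.288)]:
    for z in (.108,.018):
        pts=np.array([(proj('top',[P[0]+.02*np.cos(a),P[1]+.02*np.sin(a),z])-[395,165]+.5)*6 for a in np.linspace(0,2*np.pi,60)],np.int32)
        cv2.polylines(big,[pts],True,(0,0,255),1)
cv2.imwrite('pics/ov2.png',big)
E
```

```text
(no output)
```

View pics/ov.png

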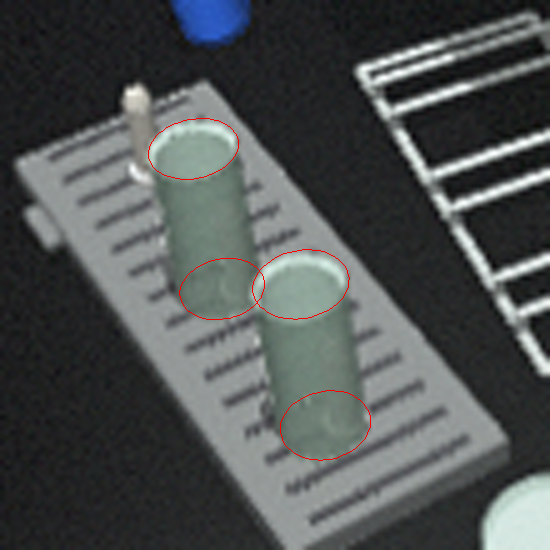

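View pics/ov2.png

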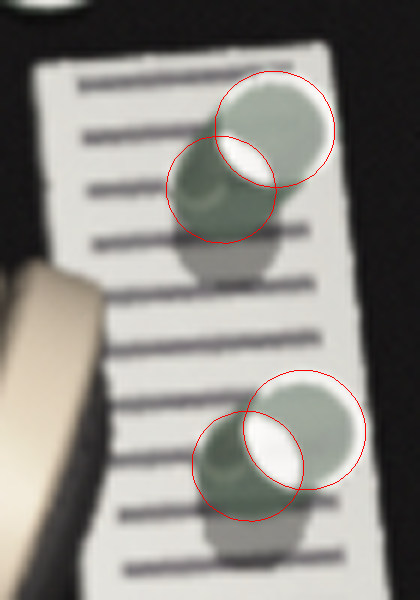

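The overlay check fits both beakers as upright, rims on the deck. The knocked bottle is still upright behind the rail: its shoulder and stopper positions agree within 1 mm. Handing in.

```bash
python3 - <<'E'
from h import *
print(robot.hand_in()); st()
E
```

```text
the job is handed in; nothing more can be done
None
the job is handed in; nothing more can be done
```

The job is done and handed in at about 38 s of the 208 s allowed. All four bottles present stand on the shelf board behind the rail, beside the jar. Both beakers stand upside down, each on its own peg (middle and far), with the rim on the deck.

- **Bottles:** I lifted each one by the neck over the front rail and set it down. Between its release and the final check, the leftmost bottle was shifted about 4 cm along the board towards the left end panel. It is still upright (shoulder and stopper positions agree within 1 mm) and behind the rail, so I left it there.
- **Beakers:** I gripped each lightly at the base end so the mouth swung down, threaded it onto a peg, pressed it to deck contact (about 2–4 N) and released it. Drawing upright beakers over the top and scene pictures matched both to about a pixel. Both sit off-centre on their pegs, by about 10 mm of the 11 mm play.
- **Disagreement:** while the second beaker hung in the gripper, the scene camera put its mouth about 8–13 mm lower than I worked out. It still touched down at the same height as the first.
- **Other things:** I did not touch the look-alikes or the bystanders, and those in view in the last pictures looked unmoved. The gripper was clear of everything at hand-in.

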